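Clear a lap joint and trace its seam with the probe before welding

ROBOT

A 7-joint arm with a two-finger parallel gripper is mounted at the origin on the work surface. World frame = base frame: x ahead of the robot, y to its left, z up, the work surface at z = 0. Lengths are in m, angles in rad, forces in N, time in s.
With the tool pointing down it reaches from about 0.4 to 0.925 m from the base axis. Payload 4.1 kg.
Tool frame: the origin (TCP) lies between the finger pads; the fingertips stand 11 mm ahead of it and the grasp point (between the pads) lies 8 mm behind it; z points along the fingers, x is the direction in which the jaws open and shut, and the axes are right-handed (so a half turn about z gives the same grasp; the last joint's range is limited). The gripper opens to 85 mm and grips with 20 to 120 N. Pads are 22 mm wide; open, the fingers measure 114 mm over their backs; the gripper's body (76 mm by 85 mm) begins 54 mm behind the grasp point. The pads swing forward as they close: fully open they stand 13 mm farther back than shut.
Start: joints at [1.192, 0.398, 0.045, 1.537, -0.019, 1.207, -0.051], TCP at [0.18, -0.625, 0.242] pointing down, gripper open.
Joint ranges: [-2.82, 2.82], [-0.49, 2.23], [-1.37, 1.46], [0, 2.46], [-1.36, 4.5], [0.23, 2], [-2.94, 2.94]. Speed limits (rad/s): [2.57, 2.57, 3.14, 3.14, 3.14, 3.14, 3.14].

INTERFACE

Orientations are given as a unit quaternion [x, y, z, w].
In Python, from cell import * gives the robot as it stands. The module is installed in compiled form; this text tells all that it offers.
- The arm moves only by the shell command python3 -m jog 'ROWS' [FORCE]. ROWS is a JSON object of lists of equal length, an entry for each row: "turn": the turn, a rotation vector about the world's x, y, z in rad, a list of three; "translation": the shift along the world's x, y, z in cm, a list of three; "grip": the finger opening in cm, from 0 to 8.54. A call has exactly 5 rows; each row shifts and turns the commanded pose from where the row before left it; what a row does not reach is not made up. A row lasts 1/8 s, in which the tool goes at most 62.5 mm and 10.7 degrees, less where a joint would pass 70% of its speed; a pose out of reach is approached as far as the arm can. A call with a gripper value outside its range is refused whole. The fingers move at their own pace and stop on an object; FORCE is the grip in N (left out, the last holds). Time passes only in rows, so rows that do not move let the fingers close, or fill a call up. It gives the time, the measured TCP pose, the force and the opening at its end, in the units of the state.
- state(): the state, without advancing time (a new reading comes with each control period).
- grab_frame(name): name is "scene" or "top" or "wrist"; returns the picture (384x512x3 uint8, blue, green, red); there is no depth.
- calibration(name): a dict with "camera_matrix" (3x3 intrinsics, pixels), "T" (4x4, takes a point from camera to world coordinates). Camera axes: x right, y up, looking along -z (the intrinsics and any distortion apply to the point x, -y, -z); pixel columns grow to the right and rows downward; lengths in m; the calibration is good to about 2 mm. A picture is of the moment at which its call begins: read the wrist's pose just before it. calibration takes no time and is no camera call; for the wrist camera it gives the pose at the moment of the call.
- hand_in(): hands the job in, once; it reports no verdict.
The state is a dict: "clock": time; "joint_pos": joint angles; "qd": joint speeds; "tau": joint torques, N m; "position": TCP position; "orientation": TCP orientation; "contact_force": force on the tool from outside, world axes, zero at the start; "wrist_torque": the same for the moment, N m; "grip_width": opening from 0.0 (shut) to 1.0 (fully open).
Only numpy, scipy, OpenCV 4.12 (cv2) and the standard library are available. Lean on these libraries where they do the work, as an engineer would, in place of code of your own. Each camera call takes 0.05 s, during which the arm holds its last target.

TASK

Get this lap joint ready for welding: clear all the square tubes off the work and lay them level across both rails of the raised rack, each about centred and square to the rails and none on top of another. When all are there, take the seam probe from its cradle and guide its tip slowly, about 1.5 cm a second, close along the foot of the steel lap plate's edge without pressing hard: start at the left end (seen from the robot) of the long edge that faces the robot, go right to the corner, round it, and along the short edge to its far end. Finally lay the probe back in both notches of its cradle, see that the tubes still lie right, and leave the brush, can and steel angle alone.

Things in the scene. Friction and masses are not known exactly. Their poses are not given: they have to be found in the camera images.
- workpiece: Fixed rust-red base plate, 240 (x) by 320 (y) mm, 12 thick, under a steel lap plate 10 thick, from x -30 to 70, y -55 to 155 mm. Origin: underside centre, on the bench; x away from the robot, y to its left (yaw under 0.26 rad). Seam: where the lap plate's edge meets the base plate's top: the long edge facing the robot (x = -30), then the short edge on the robot's right (y = -55).
- rack: Grey steel rack, fixed, left or right of the work. Two level rails, 300 mm long and 15 wide, run along its x (pointing away from the robot, yaw under 0.16 rad) at y = -50 and 50 mm; tops 70 mm above the bench, 85 mm free between them. Origin: centre of its footprint on the bench. A tube lying across both has its origin 85 mm above the bench.
- cradle: Holder for the probe, fixed, on the other side of the work: base 130 x 90 x 8 mm, two aluminium uprights (8 mm thick, 46 wide) at x = -38 and 38 mm, 68 mm free between them. Each has a notch 34 mm wide, its floor 90 mm above the bench, between ears 16 mm high. Origin: centre of its footprint on the bench; x points away from the robot.
- probe: Seam probe: black bar handle 110 (x) by 26 (y) by 28 (z) mm, 0.25 kg; a brass neck 6 mm thick leaves its -x end and bends down to a rounded tip. Origin: centre of the handle's underside. It starts lying in both notches of the cradle, origin 90 mm above the bench and within 5 mm of the cradle's middle, axes as the cradle's, neck towards the robot, tip hanging free.
- tip (a point): The end of the probe's tip: in the probe's frame at x = -85, y = 0, z = -58 mm.
- seam0 (a point): Point of the seam, the start of the seam: in the workpiece's frame at x = -30, y = 145, z = 12 mm (on the base plate's top, at the foot of the lap plate's edge).
- seam1 (a point): Point of the seam, 50 mm along the long edge: in the workpiece's frame at x = -30, y = 95, z = 12 mm (on the base plate's top, at the foot of the lap plate's edge).
- seam2 (a point): Point of the seam, 100 mm along the long edge: in the workpiece's frame at x = -30, y = 45, z = 12 mm (on the base plate's top, at the foot of the lap plate's edge).
- seam3 (a point): Point of the seam, 150 mm along the long edge: in the workpiece's frame at x = -30, y = -5, z = 12 mm (on the base plate's top, at the foot of the lap plate's edge).
- seam4 (a point): Point of the seam, the corner: in the workpiece's frame at x = -30, y = -55, z = 12 mm (on the base plate's top, at the foot of the lap plate's edge).
- seam5 (a point): Point of the seam, 45 mm past the corner: in the workpiece's frame at x = 15, y = -55, z = 12 mm (on the base plate's top, at the foot of the lap plate's edge).
- seam6 (a point): Point of the seam, the end of the seam: in the workpiece's frame at x = 60, y = -55, z = 12 mm (on the base plate's top, at the foot of the lap plate's edge).
- bar1: Square steel tube offcut, 180 x 30 x 30 mm, 0.25 to 0.6 kg, level, long axis x. Origin: its centre. At the start lies on the lap plate, sticking out over the seam of the long edge, roughly along the workpiece's x, 15 mm above what it lies on. May be absent (2 to 4 of the four are there).
- bar2: Square steel tube offcut, 180 x 30 x 30 mm, 0.25 to 0.6 kg, level, long axis x. Origin: its centre. At the start lies on the lap plate, sticking out over the seam of the long edge, roughly along the workpiece's x, 15 mm above what it lies on. May be absent (2 to 4 of the four are there).
- bar3: Square steel tube offcut, 180 x 30 x 30 mm, 0.25 to 0.6 kg, level, long axis x. Origin: its centre. At the start lies on the lap plate, sticking out over the seam of the long edge, roughly along the workpiece's x, 15 mm above what it lies on. May be absent (2 to 4 of the four are there).
- bar4: Square steel tube offcut, 180 x 30 x 30 mm, 0.25 to 0.6 kg, level, long axis x. Origin: its centre. At the start lies on the base plate, beside the lap plate's right-hand short edge, on the seam, roughly along the workpiece's x, 15 mm above what it lies on. May be absent (2 to 4 of the four are there).
- brush: Wooden wire brush, 260 mm long, lying beyond the work; leave alone.
- spray: Can, 60 mm diameter, 130 mm high, standing beyond the work; leave alone.
- angle: Piece of steel angle, 140 mm long, beyond the work; leave alone.

How it is judged:
By the outcome, as a careful person would: the job done as asked, in the order asked, and still so for the second after the job is handed in, with the robot touching nothing.
Of bar1, bar2, bar3, bar4 only 2 to 4 are there at a start; the rules pass over those that are not, and their reading is None.
At some moment in a run one of bar1, bar2, bar3, bar4 may be knocked a few centimetres aside while the robot is not near it.
It also fails if it takes over 210 s, if anything falls off the work surface, if the arm or the gripper's body presses on something with over 40 N, if the wrist force passes 120 N, or if a joint passes its speed limit or range.

## Working session

There is one attempt and no reset: what is moved stays moved. The work goes in short steps, Python scripts to look and compute and a shell command to move; the robot and the scene stay as the last step left them, time stands still between calls to the robot, and variables do not carry over. Pictures are saved under pics/ and viewed, and the job is handed in when it is done.

```bash
mkdir -p pics; ls; python3 - <<'E'
from cell import *
import cv2
print(state())
for n in ("scene","top","wrist"):
    im=grab_frame(n); cv2.imwrite(f"pics/a_{n}.png",im)
    c=calibration(n); print(n,c)
E
```

```text
pics
{'clock': 0.0, 'joint_pos': array([ 1.1919802 ,  0.39914456,  0.04505919,  1.53791667, -0.01866982,
        1.20686689, -0.05072906]), 'qd': array([ 0.00247007,  0.00202721,  0.00028946, -0.0004733 ,  0.00167446,
        0.00024706, -0.00047901]), 'tau': array([-1.07428910e-03, -4.75118744e+01,  1.36406947e+00, -2.54218841e+01,
        1.14503276e-02,  9.50713700e-03, -4.85742646e-05]), 'position': array([ 0.17934307, -0.62412418,  0.24127829]), 'orientation': array([ 7.98825656e-01, -6.01561846e-01, -8.12592937e-04, -5.06090658e-04]), 'contact_force': array([ 0.10675347, -0.38854201,  0.67129582]), 'wrist_torque': array([ 0.05482539,  0.00797624, -0.05154787]), 'grip_width': 1.0044302702859529}
scene {'camera_matrix': array([[372.47216424,   0.        , 249.75411926],
       [  0.        , 372.47216424, 189.91293983],
       [  0.        ,   0.        ,   1.        ]]), 'T': array([[ 0.50799274, -0.54929303,  0.66349118,  1.23404266],
       [ 0.86132486,  0.31684424, -0.39715139, -0.38651711],
       [ 0.00792913,  0.77323146,  0.63407431,  0.70001025],
       [ 0.        ,  0
[... 197 characters left out ...]
 ,   1.        ]]), 'T': array([[-0.16843351,  0.96180622, -0.21577522,  0.36960288],
       [-0.98569853, -0.16553297,  0.03157924,  0.01262933],
       [-0.0053448 ,  0.21800832,  0.97593227,  1.05557399],
       [ 0.        ,  0.        ,  0.        ,  1.        ]])}
wrist {'camera_matrix': array([[278.05822767,   0.        , 258.040509  ],
       [  0.        , 278.05822767, 192.8433377 ],
       [  0.        ,   0.        ,   1.        ]]), 'T': array([[ 0.27583481,  0.9205846 ,  0.27647632,  0.2489406 ],
       [-0.96120426,  0.26454782,  0.07810775, -0.60349504],
       [-0.00123641, -0.28729505,  0.95784134,  0.37265253],
       [ 0.        ,  0.        ,  0.        ,  1.        ]])}
```

View pics/a_top.png

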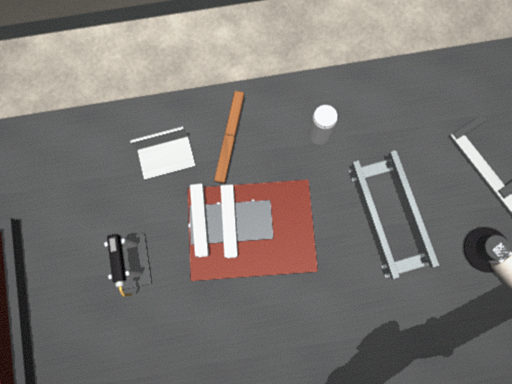

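View pics/a_scene.png

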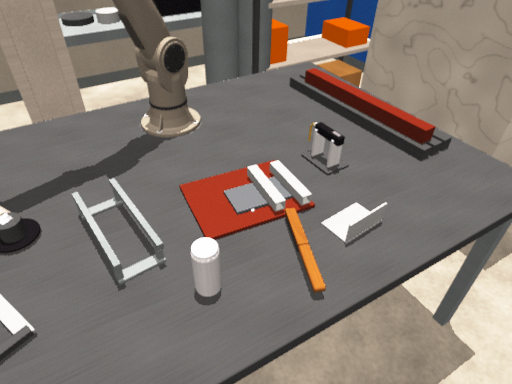

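View pics/a_wrist.png

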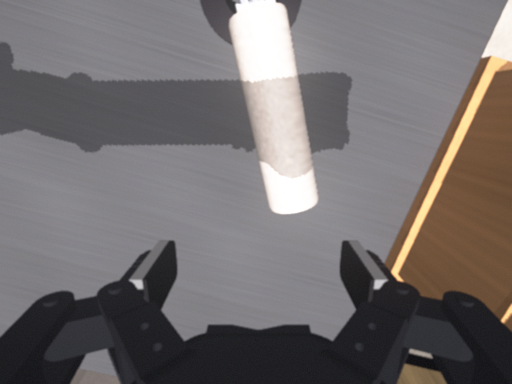

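```bash
cat > h.py <<'E'
from cell import *
import cv2, numpy as np
from scipy.spatial.transform import Rotation as R
from scipy.optimize import least_squares
def proj(P,c):
    P=np.atleast_2d(P); T=np.linalg.inv(c["T"]); q=P@T[:3,:3].T+T[:3,3]
    K=c["camera_matrix"]; return np.c_[K[0,0]*q[:,0]/-q[:,2]+K[0,2], K[1,1]*-q[:,1]/-q[:,2]+K[1,2]]
def unp(uv,z,c):
    uv=np.atleast_2d(uv).astype(float);K=c["camera_matrix"]
    d=np.c_[(uv[:,0]-K[0,2])/K[0,0],-(uv[:,1]-K[1,2])/K[1,1],-np.ones(len(uv))]@c["T"][:3,:3].T
    o=c["T"][:3,3]; return o+d*((z-o[2])/d[:,2])[:,None]
def snap(n,tag,crop=None,s=1):
    c=calibration(n); im=grab_frame(n); cv2.imwrite(f"pics/raw_{tag}.png",im); np.savez(f"pics/{tag}.npz",K=c["camera_matrix"],T=c["T"])
    o=im
    if crop: x0,y0,x1,y1=crop; o=im[y0:y1,x0:x1]
    cv2.imwrite(f"pics/{tag}.png",cv2.resize(o,None,fx=s,fy=s,interpolation=cv2.INTER_CUBIC)); return im,c
def load(tag):
    d=np.load(f"pics/{tag}.npz"); return cv2.imread(f"pics/raw_{tag}.png"),{"camera_matrix":d["K"],"T":d["T"]}
def st():
    s=state(); print("t%.2f"%s["clock"],"pos",s["position"].round(4),"rv",R.from_quat(s["orientation"]).as_matrix().round(3).tolist(),"F",s["contact_force"].round(1),"g%.3f"%s["grip_width"])
E
python3 - <<'E'
import cv2
im=cv2.imread("pics/a_top.png")
cv2.imwrite("pics/b1.png",cv2.resize(im[170:290,95:325],None,fx=3.4,fy=3.4,interpolation=cv2.INTER_CUBIC))
cv2.imwrite("pics/b2.png",cv2.resize(im[140:290,335:455],None,fx=4,fy=4,interpolation=cv2.INTER_CUBIC))
E
```

```text
(no output)
```

View pics/b1.png

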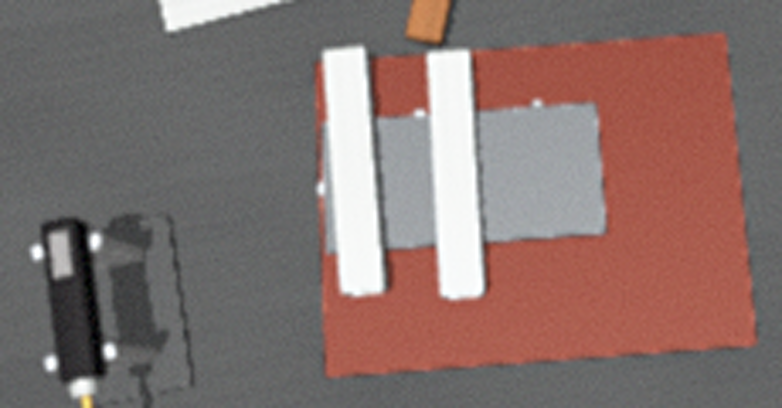

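View pics/b2.png

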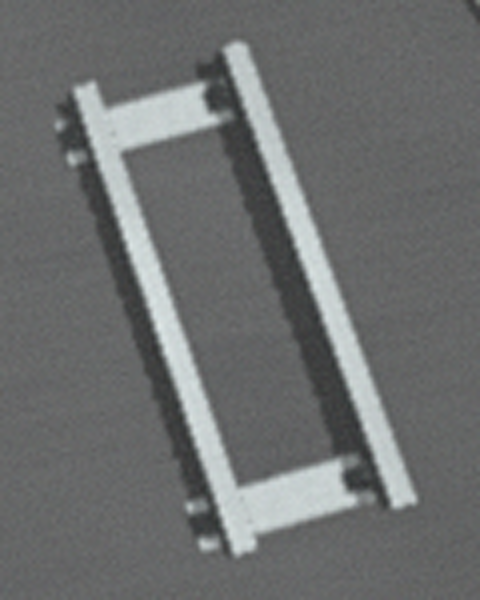

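```bash
cat > fit.py <<'E'
from h import *
im,c=cv2.imread("pics/a_top.png"),calibration("top")
def fit(name,loc,uv,z,x0,s,off):
    loc=np.array(loc,float);uv=np.array(uv,float)/s+off
    f=lambda p:(proj(np.c_[loc[:,0]*np.cos(p[2])-loc[:,1]*np.sin(p[2])+p[0],loc[:,0]*np.sin(p[2])+loc[:,1]*np.cos(p[2])+p[1],z+0*loc[:,0] if np.isscalar(z) else z],c)-uv).ravel()
    r=least_squares(f,x0); print(name,r.x.round(4),"resid px",np.abs(r.fun).max().round(2)); return r.x
o1=np.array([95,170]);o2=np.array([335,140])
# base + lap
fit("work",[[.12,.16],[.12,-.16],[-.12,-.16],[-.12,.16],[.07,-.055],[-.03,-.055]],[[318,58],[725,34],[754,346],[327,377],[597,103],[605,234]],np.array([.012]*4+[.022]*2),[.5,0,0],3.4,o1)
B=[[.09,.015],[.09,-.015],[-.09,-.015],[-.09,.015]]
fit("bar left",B,[[323,49],[364,46],[385,292],[341,296]],.052,[.5,0.1,0],3.4,o1)
fit("bar right",B,[[427,52],[470,49],[485,296],[440,299]],.052,[.5,0.1,0],3.4,o1)
h=.0575
fit("rack",[[.15,.0575],[.15,.0425],[.15,-.0425],[.15,-.0575],[-.15,-.0425],[-.15,-.0575],[-.15,.0575],[-.15,.0425]],[[74,88],[97,82],[221,46],[244,40],[391,509],[416,500],[232,555],[257,549]],.07,[.5,-.3,0],4,o2)
fit("probe",[[.055,.013],[.055,-.013],[-.055,-.013],[-.055,.013]],[[42,225],[82,219],[104,374],[64,380]],.118,[.5,.4,0],3.4,o1)
E
python3 fit.py
```

```text
work [ 0.5231  0.0216 -0.104 ] resid px 0.95
bar left [ 0.5622  0.1457 -0.0589] resid px 0.98
bar right [ 0.5472  0.0722 -0.0959] resid px 0.69
rack [ 0.4956 -0.3324  0.1034] resid px 0.53
probe [0.4939 0.3344 0.0479] resid px 1.31
```

```bash
for i in 1 ; do python3 -m jog '{"turn":[[0,0,-0.025],[0,0,-0.025],[0,0,-0.025],[0,0,-0.025],[0,0,-0.025]],"translation":[[2.4,4.65,0.4],[2.4,4.65,0.4],[2.4,4.65,0.4],[2.4,4.65,0.4],[2.4,4.65,0.4]],"grip":[5.5,5.5,5.5,5.5,5.5]}' 60
python3 -m jog '{"turn":[[0,0,-0.025],[0,0,-0.025],[0,0,-0.025],[0,0,-0.025],[0,0,-0.025]],"translation":[[2.4,4.65,0.4],[2.4,4.65,0.4],[2.4,4.65,0.4],[2.4,4.65,0.4],[2.4,4.65,0.4]],"grip":[5.5,5.5,5.5,5.5,5.5]}'
python3 -m jog '{"turn":[[0,0,-0.025],[0,0,-0.025],[0,0,-0.025],[0,0,-0.025],[0,0,-0.025]],"translation":[[2.4,4.65,0],[2.4,4.65,0],[2.4,4.65,0],[2.4,4.65,0],[2.4,4.65,0]],"grip":[5.5,5.5,5.5,5.5,5.5]}'
done; python3 - <<'E'
from h import *
st(); im,c=snap("wrist","w1",None,1.5); st(); print(c["T"].round(4).tolist())
snap("top","t1")
E
```

```text
clock: 0.78
position: [0.3001, -0.3905, 0.2623]
orientation: [0.759, -0.651, 0.0, 0.0]
contact_force: [-0.2, -0.1, 0.6]
grip_width: 0.644
clock: 1.4
position: [0.4199, -0.1582, 0.2824]
orientation: [0.717, -0.697, 0.0, 0.0]
contact_force: [0.7, -0.1, -0.3]
grip_width: 0.648
clock: 2.02
position: [0.54, 0.074, 0.2822]
orientation: [-0.672, 0.74, -0.0, -0.0]
contact_force: [-0.2, -1.2, 0.2]
grip_width: 0.642
t2.02 pos [0.54   0.074  0.2822] rv [[-0.096, -0.995, -0.0], [-0.995, 0.096, -0.0], [0.0, -0.0, -1.0]] F [-0.2 -1.2  0.2] g0.642
t2.08 pos [0.542  0.0829 0.2824] rv [[-0.088, -0.996, 0.003], [-0.996, 0.088, 0.008], [-0.008, -0.002, -1.0]] F [2.2 6.1 1.7] g0.643
[[-0.0967, 0.9534, 0.2858, 0.612], [-0.9953, -0.093, -0.0267, 0.0679], [0.0011, -0.2871, 0.9579, 0.4133], [0.0, 0.0, 0.0, 1.0]]
```

View pics/w1.png

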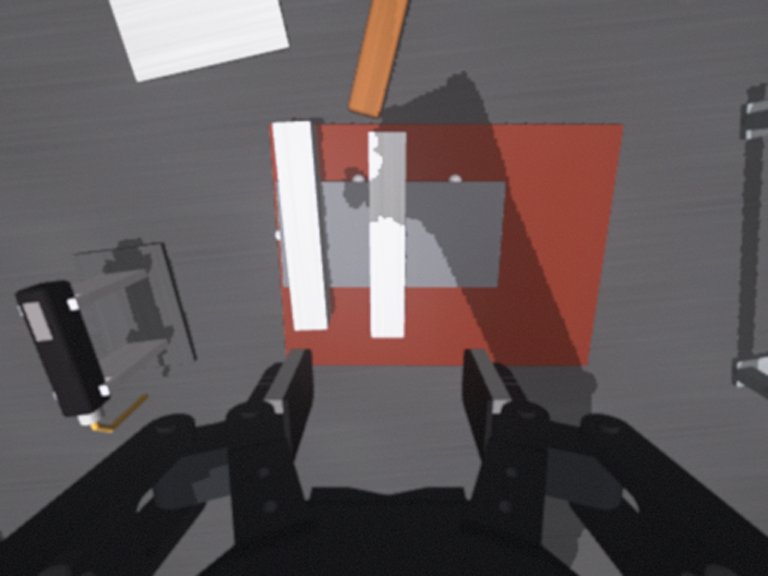

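View pics/t1.png

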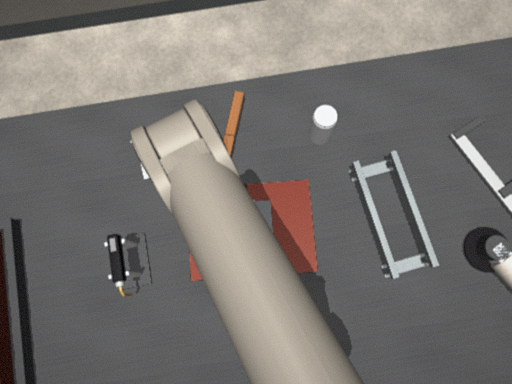

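```bash
cat > fit2.py <<'E'
from h import *
im,c=load("w1")
exec(open("fit.py").read().split("o1=")[0].split("\n",2)[2])
o=np.zeros(2)
w=fit("work",[[.12,.16],[.12,-.16],[-.12,-.16],[.07,-.055],[-.03,-.055]],[[272,124],[622,124],[588,366],[505,182],[500,287]],np.array([.012]*3+[.022]*2),[.5,0,0],1.5,o)
B=[[.09,.015],[.09,-.015],[-.09,-.015],[-.09,.015]]
fit("bar left",B,[[275,122],[311,122],[327,329],[294,330]],.052,[.5,0.1,0],1.5,o)
fit("bar right",B,[[369,132],[406,132],[405,338],[371,338]],.052,[.5,0.1,0],1.5,o)
E
python3 fit2.py
python3 -m jog '{"turn":[[0,0,0],[0,0,0],[0,0,0],[0,0,0],[0,0,0]],"translation":[[0.6,-0.1,-4],[0,0,-4],[0,0,-4],[0,0,0],[0,0,0]],"grip":[5.5,5.5,5.5,5.5,5.5]}'
python3 - <<'E'
from h import *
st(); im,c=snap("wrist","w2",None,1.5)
E
```

```text
work [ 0.5216  0.0221 -0.0958] resid px 2.19
bar left [ 0.562   0.1463 -0.0715] resid px 0.39
bar right [ 0.5469  0.0732 -0.0941] resid px 0.67
clock: 2.75
position: [0.5464, 0.0717, 0.1637]
orientation: [-0.673, 0.74, -0.001, 0.001]
contact_force: [0.2, 0.4, 0.5]
grip_width: 0.648
t2.75 pos [0.5464 0.0717 0.1637] rv [[-0.095, -0.995, 0.002], [-0.995, 0.095, 0.0], [-0.0, -0.002, -1.0]] F [0.2 0.4 0.5] g0.648
```

View pics/w2.png

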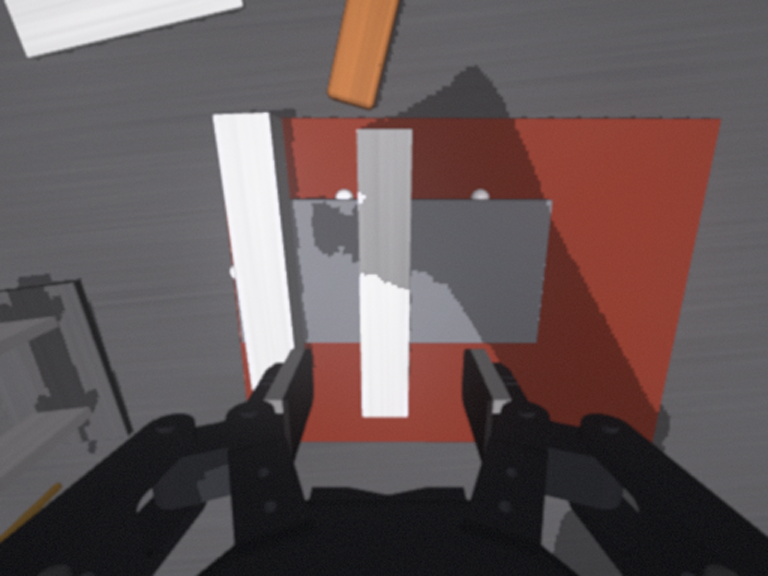

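```bash

python3 -m jog '{"turn":[[0,0,0],[0,0,0],[0,0,0],[0,0,0],[0,0,0]],"translation":[[0,0.1,-4],[0,0,-4],[0,0,-3],[0,0,-1.7],[0,0,0]],"grip":[5.5,5.5,5.5,5.5,5.5]}'
python3 -m jog '{"turn":[[0,0,0],[0,0,0],[0,0,0],[0,0,0],[0,0,0]],"translation":[[0,0,0],[0,0,0],[0,0,0],[0,0,0],[0,0,0]],"grip":[2.2,2.2,2.2,2.2,2.2]}' 70
python3 -m jog '{"turn":[[0,0,0],[0,0,0],[0,0,0],[0,0,0],[0,0,0]],"translation":[[0,0,0],[0,0,0],[0,0,2],[0,0,4],[0,0,4]],"grip":[2.2,2.2,2.2,2.2,2.2]}'

```

```text
clock: 3.42
position: [0.5458, 0.0727, 0.0356]
orientation: [-0.673, 0.74, -0.0, -0.0]
contact_force: [0.4, -0.2, 0.8]
grip_width: 0.645
clock: 4.05
position: [0.5471, 0.0733, 0.0372]
orientation: [-0.673, 0.74, -0.001, 0.001]
contact_force: [-0.7, 0.8, 6.0]
grip_width: 0.339
clock: 4.68
position: [0.5449, 0.0726, 0.137]
orientation: [-0.673, 0.74, 0.0, -0.0]
contact_force: [0.2, -0.4, -2.1]
grip_width: 0.34
```

```bash

python3 -m jog '{"turn":[[0,0,0.177],[0,0,0.177],[0,0,0.177],[0,0,0.177],[0,0,0.177]],"translation":[[0.1,-4,1],[0.1,-4,1],[0.1,-4,0],[0.1,-4,0],[0.1,-4,0]],"grip":[2.2,2.2,2.2,2.2,2.2]}'
python3 -m jog '{"turn":[[0,0,0.177],[0,0,0.177],[0,0,0.177],[0,0,0.177],[0,0,0.177]],"translation":[[0.1,-4,0],[0.1,-4,0],[0.1,-4,0],[0.1,-4,0],[0.1,-4,0]],"grip":[2.2,2.2,2.2,2.2,2.2]}'
python3 -m jog '{"turn":[[0,0,0],[0,0,0],[0,0,0],[0,0,0],[0,0,0]],"translation":[[0,0,0],[0,0,0],[0,0,0],[0,0,0],[0,0,0]],"grip":[2.2,2.2,2.2,2.2,2.2]}'
python3 - <<'E'
from h import *
st(); im,c=snap("wrist","w3",None,1.5)
im,c=snap("top","t3",(140,100,460,300),2.4)
E
```

```text
clock: 5.3
position: [0.55, -0.1287, 0.1562]
orientation: [0.926, -0.378, 0.0, 0.0]
contact_force: [-0.1, -0.5, -3.0]
grip_width: 0.339
clock: 5.92
position: [0.5548, -0.3287, 0.1561]
orientation: [0.998, 0.055, -0.0, 0.0]
contact_force: [0.8, -1.2, -3.0]
grip_width: 0.339
clock: 6.55
position: [0.5557, -0.3266, 0.1555]
orientation: [0.999, 0.053, 0.0, 0.0]
contact_force: [0.4, -0.5, -3.0]
grip_width: 0.337
t6.55 pos [ 0.5557 -0.3266  0.1555] rv [[0.994, 0.105, 0.0], [0.105, -0.994, -0.0], [0.0, 0.0, -1.0]] F [ 0.4 -0.5 -3. ] g0.337
```

View pics/w3.png

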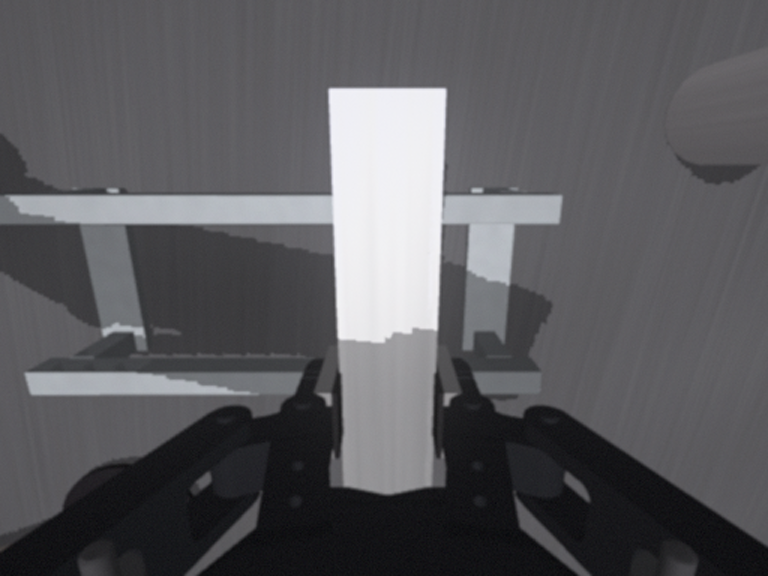

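View pics/t3.png

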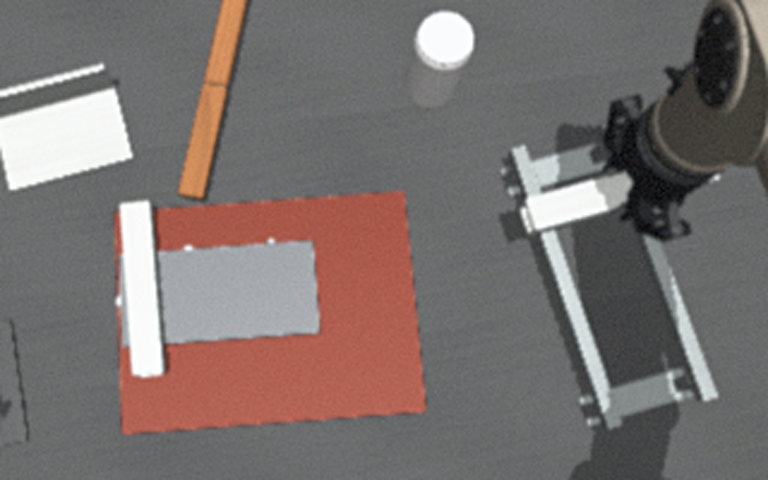

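```bash
python3 - <<'E'
from h import *
im,c=load("w3")
e=unp(np.array([[329,89],[446,89]])/1.5,.1705,c);print(e, np.linalg.norm(e[0]-e[1]))
m=e.mean(0)[:2]; ax=np.array([.105,-.994]); 
print("centre",m+.09*ax, m-e.mean(0)[:2])
r=unp(np.array([[561,195],[562,222],[540,371],[540,394],[27,375]])/1.5,.07,c);print(r)
exec(open("fit.py").read().split("o1=")[0].split("\n",2)[2])
fit("rack",[[.15,.0575],[.15,.0425],[.15,-.0425],[.15,-.0575],[-.15,-.0425]],[[561,195],[562,222],[540,371],[540,394],[27,373]],.07,[.5,-.3,0],1.5,np.zeros(2))
E
```

```text
[[ 0.53079896 -0.23657905  0.1705    ]
 [ 0.56037616 -0.23347716  0.1705    ]] 0.029739410916416523
centre [ 0.55503756 -0.32448811] [0. 0.]
[[ 0.63667068 -0.25888169  0.07      ]
 [ 0.64023306 -0.27223136  0.07      ]
 [ 0.64677859 -0.35744328  0.07      ]
 [ 0.64990226 -0.37214356  0.07      ]
 [ 0.35238558 -0.39110131  0.07      ]]
rack [ 0.4948 -0.3318  0.111 ] resid px 2.33
```

```bash

python3 -m jog '{"turn":[[0,0,0],[0,0,0],[0,0,0],[0,0,0],[0,0,0]],"translation":[[0,-0.1,-3],[0,0,-2.5],[0,0,-1],[0,0,-0.3],[0,0,0]],"grip":[2.2,2.2,2.2,2.2,2.2]}'
python3 -m jog '{"turn":[[0,0,0],[0,0,0],[0,0,0],[0,0,0],[0,0,0]],"translation":[[0,0,-0.1],[0,0,-0.1],[0,0,-0.1],[0,0,0],[0,0,0]],"grip":[2.2,2.2,2.2,2.2,2.2]}'

```

```text
clock: 7.28
position: [0.5562, -0.3284, 0.0882]
orientation: [0.999, 0.052, 0.001, 0.0]
contact_force: [0.3, 0.0, -2.7]
grip_width: 0.339
clock: 7.9
position: [0.5558, -0.3285, 0.0853]
orientation: [0.999, 0.052, 0.0, 0.0]
contact_force: [-2.1, 0.2, 4.8]
grip_width: 0.34
```

```bash

python3 -m jog '{"turn":[[0,0,0],[0,0,0],[0,0,0],[0,0,0],[0,0,0]],"translation":[[0,0,0],[0,0,0],[0,0,0],[0,0,3],[0,0,4]],"grip":[5.5,5.5,5.5,5.5,5.5]}'
python3 -m jog '{"turn":[[0,0,0],[0,0,-0.175],[0,0,-0.175],[0,0,-0.175],[0,0,-0.175]],"translation":[[0,0,4],[0,4.9,1],[0,4.9,0],[0,4.9,0],[0,4.9,0]],"grip":[5.5,5.5,5.5,5.5,5.5]}'
python3 -m jog '{"turn":[[0,0,-0.175],[0,0,-0.175],[0,0,-0.175],[0,0,-0.175],[0,0,-0.175]],"translation":[[0,4.9,0],[0,4.9,0],[0,4.9,0],[0,4.9,0],[0,4.9,0]],"grip":[5.5,5.5,5.5,5.5,5.5]}'
python3 -m jog '{"turn":[[0,0,-0.175],[0,0,0],[0,0,0],[0,0,0],[0,0,0]],"translation":[[0.6,3.2,0],[0,0,0],[0,0,0],[0,0,0],[0,0,0]],"grip":[5.5,5.5,5.5,5.5,5.5]}'
python3 - <<'E'
from h import *
st(); im,c=snap("wrist","w4",None,1.5)
im,c=snap("top","t4",(140,100,460,300),2.4)
E
```

```text
clock: 8.52
position: [0.5547, -0.3279, 0.1538]
orientation: [0.999, 0.052, -0.001, -0.001]
contact_force: [0.3, -0.9, 0.7]
grip_width: 0.647
clock: 9.15
position: [0.5555, -0.1306, 0.2044]
orientation: [0.955, -0.296, 0.0, -0.0]
contact_force: [0.6, 0.9, -0.5]
grip_width: 0.645
clock: 9.78
position: [0.5555, 0.1144, 0.2044]
orientation: [0.74, -0.673, 0.0, -0.0]
contact_force: [-0.3, 0.2, 0.3]
grip_width: 0.647
clock: 10.4
position: [0.5617, 0.1433, 0.2043]
orientation: [-0.679, 0.734, -0.0, -0.0]
contact_force: [-0.5, 0.4, -0.1]
grip_width: 0.646
t10.40 pos [0.5617 0.1433 0.2043] rv [[-0.077, -0.997, -0.0], [-0.997, 0.077, -0.001], [0.001, 0.0, -1.0]] F [-0.5  0.4 -0.1] g0.646
```

View pics/w4.png

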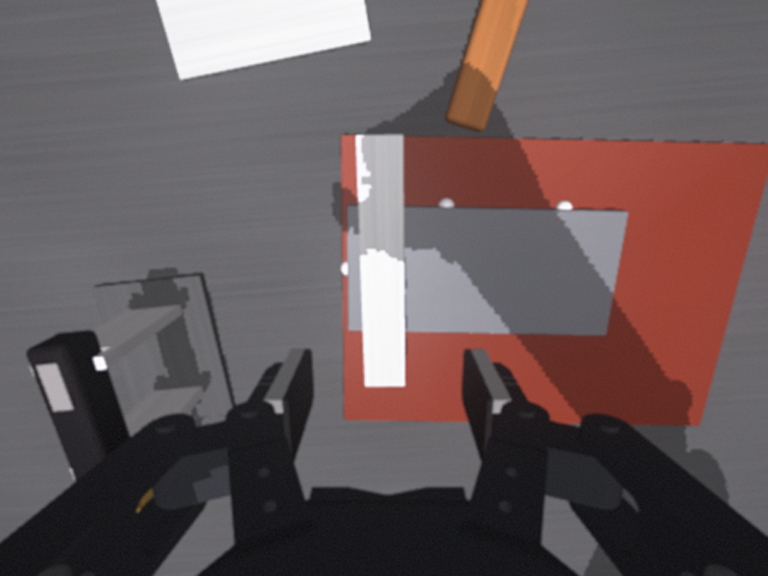

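View pics/t4.png

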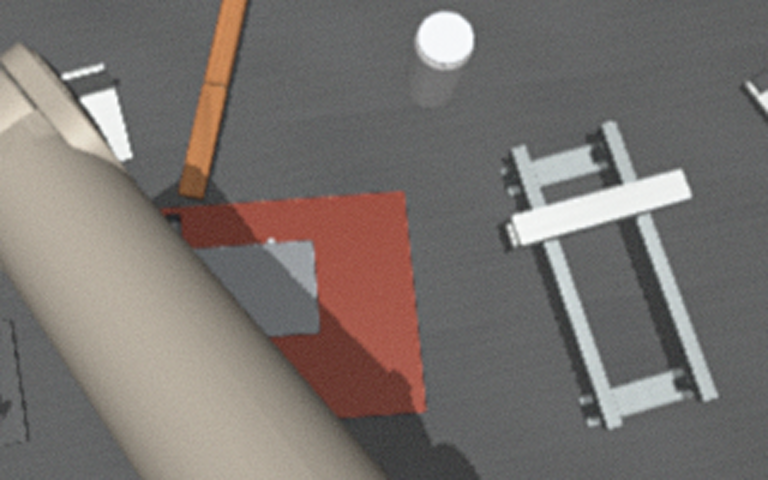

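```bash
cat > fitw.py <<'E'
exec(open("fit.py").read().split("o1=")[0])
B=[[.09,.015],[.09,-.015],[-.09,-.015],[-.09,.015]]
E
python3 - <<'E'
exec(open("fitw.py").read())
_,c=load("w4"); o=np.zeros(2)
fit("bar left",B,[[356,134],[404,134],[405,387],[364,387]],.052,[.5,0.1,0],1.5,o)
fit("work",[[.12,.16],[-.12,-.16],[-.12,.16],[.07,-.055],[-.03,-.055]],[[342,133],[700,426],[344,418],[628,211],[607,336]],np.array([.012]*3+[.022]*2),[.5,0,0],1.5,o)
_,c=load("t4")
fit("placed",B,[[682,168],[691,195],[519,245],[511,218]][1:]+[[682,168]],.1,[.55,-.33,0],2.4,np.array([140,100]))
E
```

```text
bar left [ 0.5623  0.1471 -0.0637] resid px 0.85
work [ 0.5227  0.0227 -0.1007] resid px 1.28
placed [ 0.5604 -0.3273 -3.2657] resid px 41.78
```

```bash

python3 - <<'E'
exec(open("fitw.py").read())
_,c=load("t4")
fit("placed",B,[[519,245],[511,218],[682,168],[691,195]],.1,[.55,-.33,1.67],2.4,np.array([140,100]))
E
python3 -m jog '{"turn":[[0,0,0.01],[0,0,0],[0,0,0],[0,0,0],[0,0,0]],"translation":[[0.05,0.35,-5],[0,0,-5],[0,0,-4],[0,0,-2.6],[0,0,0]],"grip":[5.5,5.5,5.5,5.5,5.5]}'
python3 -m jog '{"turn":[[0,0,0],[0,0,0],[0,0,0],[0,0,0],[0,0,0]],"translation":[[0,0,0],[0,0,0],[0,0,0],[0,0,0],[0,0,0]],"grip":[2.2,2.2,2.2,2.2,2.2]}' 70
python3 -m jog '{"turn":[[0,0,0],[0,0,0],[0,0,0],[0,0,0],[0,0,0]],"translation":[[0,0,0],[0,0,1],[0,0,3],[0,0,4],[0,0,4]],"grip":[2.2,2.2,2.2,2.2,2.2]}'

```

```text
placed [ 0.556  -0.327   1.6847] resid px 0.89
clock: 11.12
position: [0.5604, 0.1474, 0.0364]
orientation: [-0.684, 0.73, 0.001, -0.002]
contact_force: [0.3, -0.0, 1.5]
grip_width: 0.644
clock: 11.75
position: [0.5634, 0.1482, 0.0403]
orientation: [-0.684, 0.73, -0.001, 0.001]
contact_force: [-1.0, -1.5, 6.4]
grip_width: 0.342
clock: 12.38
position: [0.561, 0.1482, 0.1591]
orientation: [-0.684, 0.73, 0.001, -0.001]
contact_force: [0.9, -0.6, -5.2]
grip_width: 0.33
```

```bash

python3 -m jog '{"turn":[[0,0,0.174],[0,0,0.174],[0,0,0.174],[0,0,0.174],[0,0,0.174]],"translation":[[-1.26,-4.87,0.5],[-1.26,-4.87,0.5],[-1.26,-4.87,0],[-1.26,-4.87,0],[-1.26,-4.87,0]],"grip":[2.2,2.2,2.2,2.2,2.2]}'
python3 -m jog '{"turn":[[0,0,0.174],[0,0,0.174],[0,0,0.174],[0,0,0.174],[0,0,0.174]],"translation":[[-1.26,-4.87,0],[-1.26,-4.87,0],[-1.26,-4.87,0],[-1.26,-4.87,0],[-1.26,-4.87,0]],"grip":[2.2,2.2,2.2,2.2,2.2]}'
python3 -m jog '{"turn":[[0,0,0],[0,0,0],[0,0,0],[0,0,0],[0,0,0]],"translation":[[0,0,0],[0,0,0],[0,0,0],[0,0,0],[0,0,0]],"grip":[2.2,2.2,2.2,2.2,2.2]}'
python3 - <<'E'
from h import *
st(); im,c=snap("wrist","w5",None,1.5)
im,c=snap("top","t5",(140,100,460,300),2.4)
E
```

```text
clock: 13.0
position: [0.4978, -0.0965, 0.1682]
orientation: [0.929, -0.371, -0.0, 0.0]
contact_force: [1.0, 0.5, -4.9]
grip_width: 0.339
clock: 13.62
position: [0.435, -0.3396, 0.1682]
orientation: [0.998, 0.055, -0.0, -0.0]
contact_force: [0.5, 0.2, -4.3]
grip_width: 0.335
clock: 14.25
position: [0.4363, -0.3381, 0.1684]
orientation: [0.999, 0.053, 0.0, 0.0]
contact_force: [0.4, 0.5, -4.4]
grip_width: 0.334
t14.25 pos [ 0.4363 -0.3381  0.1684] rv [[0.994, 0.105, 0.0], [0.105, -0.994, -0.0], [0.0, 0.0, -1.0]] F [ 0.4  0.5 -4.4] g0.334
```

View pics/w5.png

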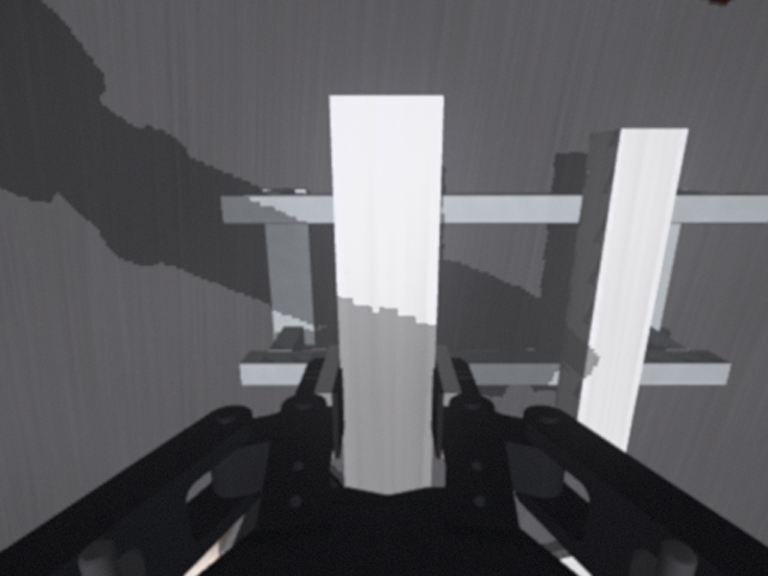

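View pics/t5.png

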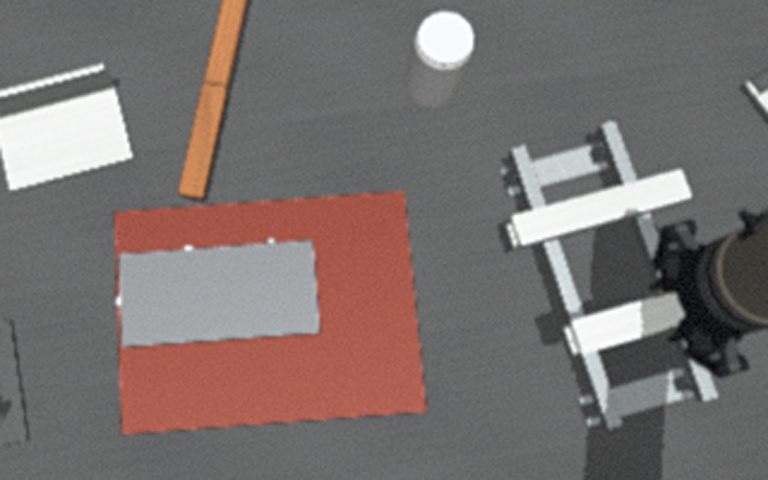

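```bash
python3 - <<'E'
from h import *
im,c=load("w5")
e=unp(np.array([[330,95],[444,95]])/1.5,.18,c);m=e.mean(0)[:2];print(np.linalg.norm(e[0]-e[1]),m+.09*np.array([.105,-.994]))
E
python3 -m jog '{"turn":[[0,0,0],[0,0,0],[0,0,0],[0,0,0],[0,0,0]],"translation":[[0,0,-3],[0,0,-2.5],[0,0,-1.5],[0,0,-0.5],[0,0,0]],"grip":[2.2,2.2,2.2,2.2,2.2]}'
python3 -m jog '{"turn":[[0,0,0],[0,0,0],[0,0,0],[0,0,0],[0,0,0]],"translation":[[0,0,-0.15],[0,0,-0.15],[0,0,-0.1],[0,0,0],[0,0,0]],"grip":[2.2,2.2,2.2,2.2,2.2]}'

```

```text
0.029945927971710855 [ 0.43564674 -0.3368562 ]
clock: 14.98
position: [0.4364, -0.3389, 0.0937]
orientation: [0.999, 0.052, 0.0, 0.0]
contact_force: [0.1, 0.5, -4.2]
grip_width: 0.336
clock: 15.6
position: [0.4361, -0.3388, 0.0894]
orientation: [0.999, 0.052, 0.0, 0.0]
contact_force: [0.2, -0.0, -4.4]
grip_width: 0.339
```

```bash

python3 -m jog '{"turn":[[0,0,0],[0,0,0],[0,0,0],[0,0,0],[0,0,0]],"translation":[[0,0,-0.1],[0,0,-0.1],[0,0,-0.1],[0,0,0],[0,0,0]],"grip":[2.2,2.2,2.2,2.2,2.2]}'

```

```text
clock: 16.23
position: [0.4362, -0.3389, 0.0882]
orientation: [0.999, 0.052, -0.0, 0.001]
contact_force: [-4.8, 1.9, 10.4]
grip_width: 0.337
```

```bash

python3 -m jog '{"turn":[[0,0,0],[0,0,0],[0,0,0],[0,0,0],[0,0,0]],"translation":[[0,0,0],[0,0,0],[0,0,0],[0,0,3],[0,0,4]],"grip":[5,5,5,5,5]}' 40
python3 -m jog '{"turn":[[0,0,0],[0,0,0],[0,0,0.15],[0,0,0.15],[0,0,0.15]],"translation":[[0,0,4],[0,0,4],[0.4,4.8,0],[0.4,4.8,0],[0.4,4.8,0]],"grip":[5,5,5,5,5]}'
python3 -m jog '{"turn":[[0,0,0.15],[0,0,0.15],[0,0,0.15],[0,0,0.15],[0,0,0.15]],"translation":[[0.4,4.8,0],[0.4,4.8,0],[0.4,4.8,0],[0.4,4.8,0],[0.4,4.8,0]],"grip":[5,5,5,5,5]}'
python3 -m jog '{"turn":[[0,0,0.15],[0,0,0.15],[0,0,0],[0,0,0],[0,0,0]],"translation":[[0.4,4.8,0],[0.4,4.8,0],[0.4,4.8,0],[0.4,4.8,0],[0.4,4.8,0]],"grip":[5,5,5,5,5]}'
python3 -m jog '{"turn":[[0,0,0],[0,0,0],[0,0,0],[0,0,0],[0,0,0]],"translation":[[0.4,4.8,0],[0,0,0],[0,0,0],[0,0,0],[0,0,0]],"grip":[5,5,5,5,5]}'
python3 - <<'E'
from h import *
st(); im,c=snap("wrist","w6",None,1.5)
im,c=snap("top","t6",(140,100,460,300),2.4)
im,c=snap("scene","s6",(150,80,380,260),3.4)
E
```

```text
clock: 16.85
position: [0.4353, -0.3383, 0.1561]
orientation: [0.999, 0.052, -0.001, -0.001]
contact_force: [0.7, -0.3, 0.6]
grip_width: 0.584
clock: 17.48
position: [0.4482, -0.1933, 0.2365]
orientation: [0.961, 0.276, 0.0, 0.0]
contact_force: [0.9, 0.8, -0.5]
grip_width: 0.582
clock: 18.1
position: [0.4681, 0.0466, 0.2365]
orientation: [0.793, 0.609, 0.0, 0.001]
contact_force: [0.0, 0.1, -0.8]
grip_width: 0.583
clock: 18.73
position: [0.4883, 0.2866, 0.2361]
orientation: [0.695, 0.719, 0.0, 0.0]
contact_force: [0.4, -0.3, 0.1]
grip_width: 0.586
clock: 19.35
position: [0.4927, 0.3318, 0.2363]
orientation: [0.696, 0.718, -0.0, 0.0]
contact_force: [-0.2, -0.5, 0.9]
grip_width: 0.581
t19.35 pos [0.4927 0.3318 0.2363] rv [[-0.031, 1.0, 0.0], [1.0, 0.031, -0.001], [-0.001, 0.0, -1.0]] F [-0.2 -0.5  0.9] g0.581
```

View pics/w6.png

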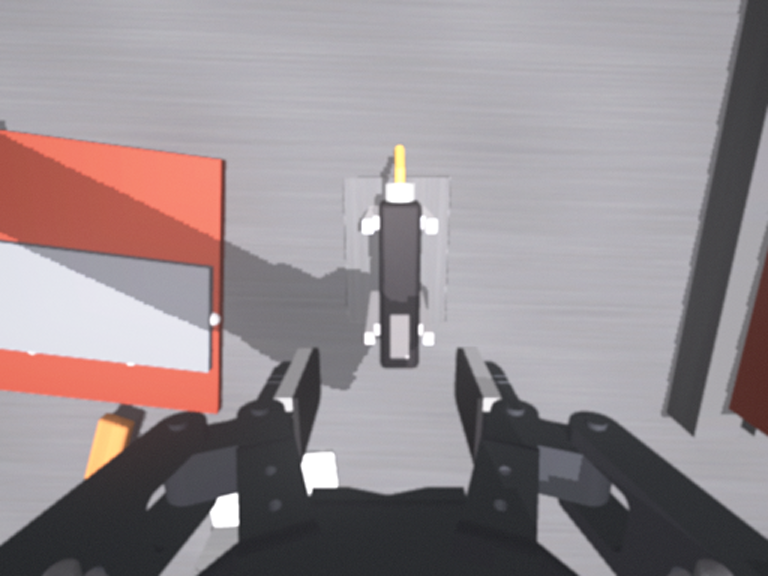

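View pics/t6.png

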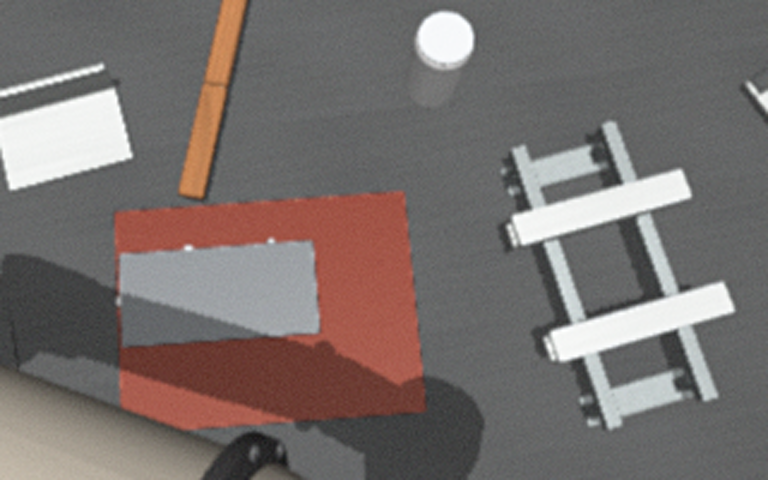

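View pics/s6.png

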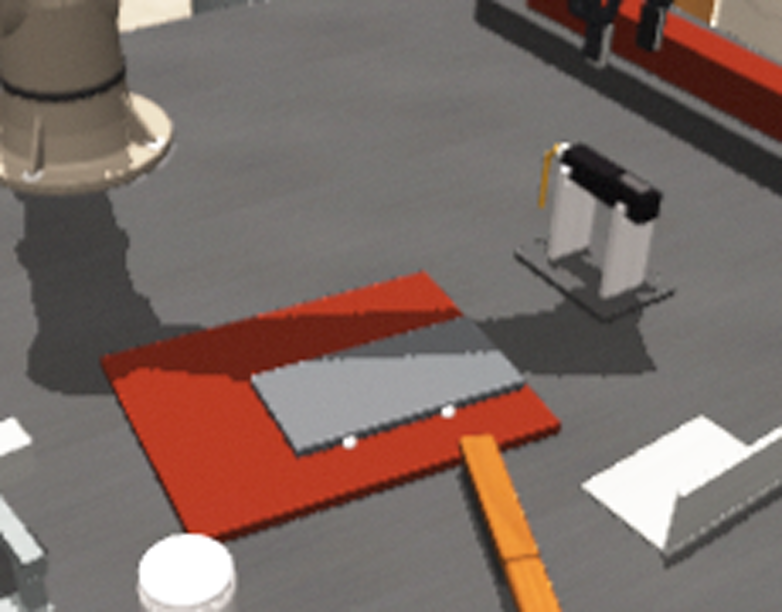

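```bash
python3 - <<'E'
exec(open("fitw.py").read())
_,c=load("w6"); o=np.zeros(2)
fit("probe",[[-.055,-.013],[-.055,.013],[.055,-.013],[.055,.013]],[[381,201],[418,201],[381,367],[418,367]],.118,[.49,.33,0],1.5,o)
fit("cradle",[[-.065,-.045],[-.065,.045]],[[344,177],[450,177]],.008,[.49,.33,0],1.5,o)
print(unp([[400/1.5,148/1.5]],.032,c))
_,c=load("t6"); 
fit("bar1",B,[[519,245],[511,218],[682,168],[691,195]],.1,[.55,-.33,1.67],2.4,np.array([140,100]))
fit("bar2",B,[[560,361],[551,332],[725,282],[734,310]],.1,[.45,-.33,1.67],2.4,np.array([140,100]))
E
```

```text
probe [0.4934 0.3401 0.0387] resid px 2.46
cradle [0.4936 0.3405 0.0304] resid px 0.7
[[0.40661381 0.33950311 0.032     ]]
bar1 [ 0.556  -0.327   1.6847] resid px 0.89
bar2 [ 0.4364 -0.3399  1.6778] resid px 0.55
```

```bash

python3 -m jog '{"turn":[[0,0,0],[0,0,0],[0,0,0],[0,0,0],[0,0,0]],"translation":[[0.1,0.6,-3],[0,0,-3],[0,0,0],[0,0,0],[0,0,0]],"grip":[5,5,5,5,5]}'
python3 - <<'E'
from h import *
st(); im,c=snap("wrist","w7",None,1.5)
E
```

```text
clock: 20.12
position: [0.4937, 0.3399, 0.1779]
orientation: [0.695, 0.719, 0.001, 0.0]
contact_force: [-0.6, -0.4, 0.9]
grip_width: 0.58
t20.12 pos [0.4937 0.3399 0.1779] rv [[-0.033, 0.999, 0.002], [0.999, 0.033, 0.002], [0.002, 0.002, -1.0]] F [-0.6 -0.4  0.9] g0.580
```

View pics/w7.png

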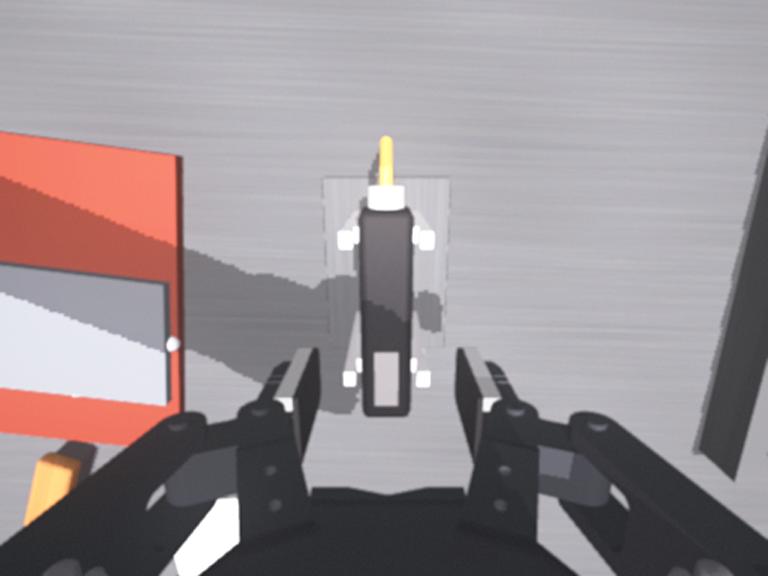

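```bash
python3 - <<'E'
exec(open("fitw.py").read())
_,c=load("w7"); o=np.zeros(2)
fit("probe",[[-.055,-.013],[-.055,.013],[.055,-.013],[.055,.013]],[[359,208],[412,208],[363,416],[409,416]],.118,[.49,.33,0],1.5,o)
print(unp([[387/1.5,138/1.5]],.032,c))
E
python3 -m jog '{"turn":[[0,0,0],[0,0,0],[0,0,0],[0,0,0],[0,0,0]],"translation":[[0,0,-3],[0,0,-3],[0,0,-2.1],[0,0,0],[0,0,0]],"grip":[5,5,5,5,5]}'
python3 -m jog '{"turn":[[0,0,0],[0,0,0],[0,0,0],[0,0,0],[0,0,0]],"translation":[[0,0,0],[0,0,0],[0,0,0],[0,0,0],[0,0,0]],"grip":[1.8,1.8,1.8,1.8,1.8]}' 60

```

```text
probe [0.4932 0.3401 0.0339] resid px 1.59
[[0.40436637 0.33789873 0.032     ]]
clock: 20.8
position: [0.4936, 0.3401, 0.0965]
orientation: [0.695, 0.719, 0.001, -0.0]
contact_force: [0.9, 0.4, 0.7]
grip_width: 0.587
clock: 21.42
position: [0.4937, 0.3398, 0.0967]
orientation: [0.695, 0.719, 0.001, 0.0]
contact_force: [-1.6, -1.1, 6.0]
grip_width: 0.296
```

```bash

python3 -m jog '{"turn":[[0,0,0],[0,0,0],[0,0,0],[0,0,0],[0,0,0]],"translation":[[0,0,0.5],[0,0,2],[0,0,3],[0,0,3],[0,0,2]],"grip":[1.8,1.8,1.8,1.8,1.8]}'
python3 -m jog '{"turn":[[0,0,0],[0,0,0],[0,0,0],[0,0,0],[0,0,0]],"translation":[[2.4,-4.2,0],[2.4,-4.2,0],[2.4,-4.2,0],[2.2,-4.2,0],[0,0,0]],"grip":[1.8,1.8,1.8,1.8,1.8]}'
python3 - <<'E'
from h import *
import time
st(); im,c=snap("wrist","w8",None,1.5); st()
snap("top","t8",(140,100,460,300),2.4)
E
```

```text
clock: 22.05
position: [0.4932, 0.3398, 0.2027]
orientation: [0.695, 0.719, 0.001, 0.0]
contact_force: [-0.3, 0.1, -2.7]
grip_width: 0.297
clock: 22.68
position: [0.5897, 0.1649, 0.1996]
orientation: [0.699, 0.715, -0.001, 0.001]
contact_force: [-0.3, 0.0, -3.1]
grip_width: 0.296
t22.68 pos [0.5897 0.1649 0.1996] rv [[-0.024, 1.0, -0.0], [1.0, 0.024, -0.003], [-0.003, -0.001, -1.0]] F [-0.3  0.  -3.1] g0.296
t22.73 pos [0.588  0.1684 0.2   ] rv [[-0.028, 1.0, -0.001], [1.0, 0.028, -0.0], [-0.0, -0.001, -1.0]] F [ 0.1  0.8 -1.5] g0.292
```

View pics/w8.png

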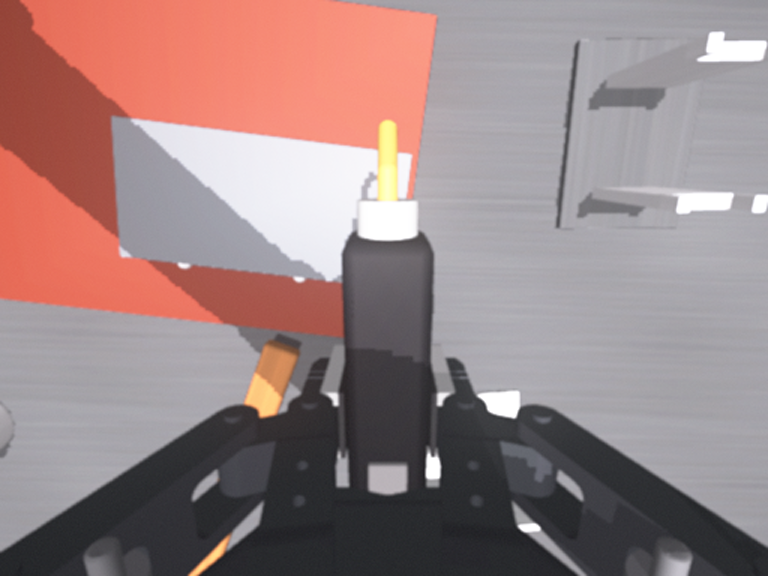

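```bash
python3 - <<'E'
exec(open("fitw.py").read())
_,c=load("w8"); o=np.zeros(2)
p=fit("work",[[-.03,.155],[-.03,-.055],[.07,-.055],[-.12,.16]],[[411,154],[112,117],[120,256],[437,15]],np.array([.022]*3+[.012]),[.52,0.02,-.1],1.5,o)
print(proj([[.5,.1,.012]],c))
_,c=load("t6")
fit("work",[[.12,.16],[.12,-.16],[-.12,-.16],[-.03,.155],[-.03,-.055],[.07,-.055]],[[115,211],[405,191],[425,411],[121,347],[319,332],[312,240]],np.array([.012]*3+[.022]*3),[.52,0.02,-.1],2.4,np.array([140,100]))
# subpixel edge refine
def ref(tag,p0,edges,rad=3):
    im,c=load(tag); g=cv2.cvtColor(im,cv2.COLOR_BGR2LAB).astype(float)
    g=cv2.GaussianBlur(g,(0,0),.7)
    def W(p,l): l=np.array(l); return np.c_[l[:,0]*np.cos(p[2])-l[:,1]*np.sin(p[2])+p[0],l[:,0]*np.sin(p[2])+l[:,1]*np.cos(p[2])+p[1],l[:,2]]
    p=np.array(p0)
    for it in range(3):
        L=[];M=[];N=[]
        for a,b in edges:
            a=np.array(a);b=np.array(b)
            for t in np.linspace(.04,.96,60):
                l=a+(b-a)*t
                u0,u1=proj(W(p,[l,l+(b-a)*.02]),c); d=(u1-u0)/np.linalg.norm(u1-u0); n=np.array([-d[1],d[0]])
                s=np.arange(-rad,rad+.01,.25); q=u0+s[:,None]*n
                v=np.stack([cv2.remap(g[:,:,k].astype(np.float32),q[:,0].astype(np.float32)[:,None],q[:,1].astype(np.float32)[:,None],cv2.INTER_LINEAR)[:,0] for k in range(3)],1)
                gr=np.linalg.norm(np.gradient(v,axis=0),axis=1)
                i=gr.argmax()
                if gr[i]>2 and 0<i<len(s)-1: L.append(l);M.append(q[i]);N.append(n)
        L=np.array(L);M=np.array(M);N=np.array(N)
        f=lambda p:((proj(W(p,L),c)-M)*N).sum(1)
        r=least_squares(f,p,loss="soft_l1",f_scale=.5); p=r.x
    print(tag,p.round(4),len(L),np.median(abs(f(p))).round(2)); return p
z=.022;b=.012
lapn=[(-.03,.155,z),(-.03,-.055,z)];laps=[(-.03,-.055,z),(.07,-.055,z)];lapf=[(.07,-.055,z),(.07,.155,z)]
bn=[(-.12,.16,b),(-.12,-.16,b)];br=[(-.12,-.16,b),(.12,-.16,b)];bf=[(.12,-.16,b),(.12,.16,b)]
bl=[(-.12,.16,b),(.12,.16,b)]
ref("t6",[.5225,.0222,-.1],[lapn,laps,lapf])
ref("t6",[.5225,.0222,-.1],[lapn,laps,lapf,br,bf])
ref("t5",[.5225,.0222,-.1],[lapn,laps,lapf,bn,br,bf])
ref("w1",[.5225,.0222,-.1],[bn,br,bf,laps,lapn])
ref("w2",[.5225,.0222,-.1],[bn,br,bf,laps,lapn])
ref("w4",[.5225,.0222,-.1],[bn,bf,laps,lapn])
ref("w8",[.5225,.0222,-.1],[[(-.03,.13,z),(-.03,-.055,z)],laps])
E
```

```text
work [ 0.5235  0.024  -0.096 ] resid px 1.03
[[199.82812838  93.01999554]]
work [ 0.5234  0.0221 -0.0997] resid px 0.51
t6 [ 0.5245  0.0229 -0.0942] 179 0.25
t6 [ 0.5242  0.0229 -0.0973] 300 0.25
t5 [ 0.5243  0.0229 -0.0961] 360 0.25
w1 [ 0.5225  0.0236 -0.0997] 268 0.27
w2 [ 0.5227  0.0238 -0.0991] 242 0.25
w4 [ 0.5228  0.0237 -0.0986] 208 0.25
w8 [ 0.5227  0.0237 -0.0972] 120 0.22
```

```bash

python3 -m jog '{"turn":[[0,0,0],[0,0,0],[0,0,0],[0,0,0],[0,0,0]],"translation":[[-0.2,0.3,-3],[0,0,-3],[0,0,-3],[0,0,-1],[0,0,0]],"grip":[1.8,1.8,1.8,1.8,1.8]}'
python3 - <<'E'
from h import *
st(); im,c=snap("wrist","w9",(200,30,400,180),3.8); s=state(); st()
snap("scene","s9",(150,80,380,260),3.4)
t=s["position"]+[-.0851,-.0029,-.0647]; print(t,(proj([t,t+[-.003,0,.003]],c)-[200,30])*3.8)
x=np.array([.9952,-.0978,0]);y=np.array([.0978,.9952,0]);o=np.array([.523,.0235,0])
print((proj([o-.03*x+.145*y+[0,0,.012],o-.03*x+.145*y+[0,0,.022],o-.03*x+.155*y+[0,0,.012]],c)-[200,30])*3.8)
E
```

```text
clock: 23.4
position: [0.5845, 0.1753, 0.1005]
orientation: [0.695, 0.719, -0.0, -0.0]
contact_force: [0.8, 0.3, -1.9]
grip_width: 0.293
t23.40 pos [0.5845 0.1753 0.1005] rv [[-0.035, 0.999, -0.001], [0.999, 0.035, 0.001], [0.001, -0.001, -1.0]] F [ 0.8  0.3 -1.9] g0.293
t23.45 pos [0.5852 0.1754 0.1013] rv [[-0.034, 0.999, 0.001], [0.999, 0.034, 0.001], [0.001, 0.001, -1.0]] F [ 0.7  0.6 -2.5] g0.296
[0.50011647 0.1725129  0.03664435] [[216.90346229 238.07898523]
 [217.43587944 218.34044481]]
[[207.14265952 283.87220597]
 [206.50193522 282.85508354]
 [257.07788933 290.84728073]]
```

View pics/w9.png

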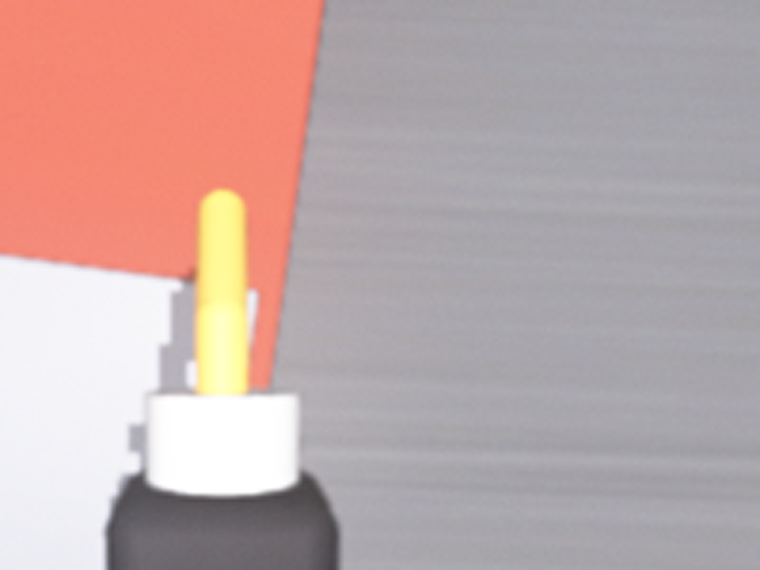

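View pics/s9.png

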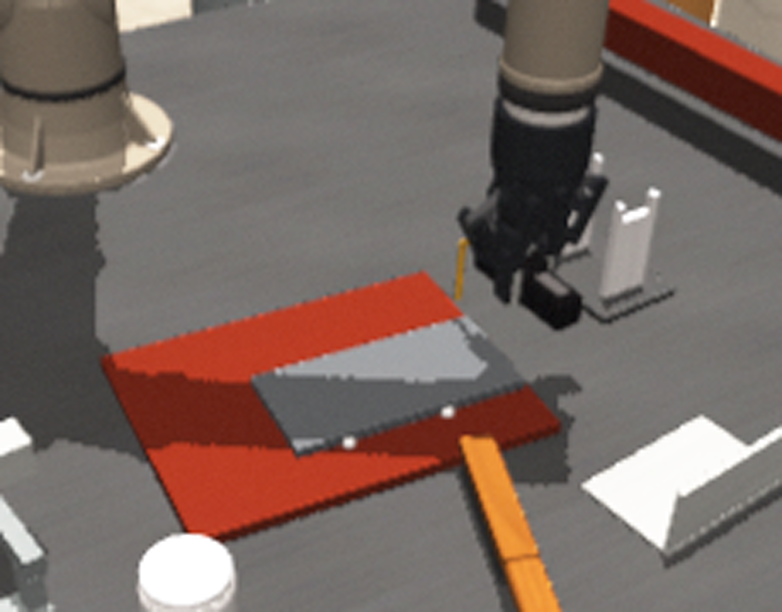

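```bash
python3 - <<'E'
from h import *
_,c=load("w9"); t=np.array([.5001,.1725,.0366])
print((proj([t+[-.003,0,.07],t+[-.003,0.001,.06],t+[-.003,0,.03]],c)-[200,30])*3.8)
_,c=load("s9"); print((proj([t],c)-[150,80])*3.4)
E
python3 -m jog '{"turn":[[0,0,0],[0,0,0],[0,0,0],[0,0,0],[0,0,0]],"translation":[[0,0,-1],[0,0,-1],[0,0,-0.1],[0,0,0],[0,0,0]],"grip":[1.8,1.8,1.8,1.8,1.8]}'
python3 -m jog '{"turn":[[0,0,0],[0,0,0],[0,0,0],[0,0,0],[0,0,0]],"translation":[[0,0,-0.05],[0,0,-0.05],[0,0,0],[0,0,0],[0,0,0]],"grip":[1.8,1.8,1.8,1.8,1.8]}'

```

```text
[[215.62507235 170.13503363]
 [224.41324804 180.75757358]
 [216.83759888 203.68454313]]
[[455.08084586 298.25392746]]
clock: 24.12
position: [0.5852, 0.1745, 0.0796]
orientation: [0.695, 0.719, 0.0, 0.0]
contact_force: [0.2, -0.2, -2.9]
grip_width: 0.296
clock: 24.75
position: [0.5851, 0.1743, 0.0784]
orientation: [0.695, 0.719, 0.0, -0.0]
contact_force: [0.3, 0.1, -3.0]
grip_width: 0.296
```

```bash

python3 -m jog '{"turn":[[0,0,0],[0,0,0],[0,0,0],[0,0,0],[0,0,0]],"translation":[[0,0,-0.05],[0,0,-0.05],[0,0,0],[0,0,0],[0,0,0]],"grip":[1.8,1.8,1.8,1.8,1.8]}'
python3 -m jog '{"turn":[[0,0,0],[0,0,0],[0,0,0],[0,0,0],[0,0,0]],"translation":[[0,0,-0.05],[0,0,0],[0,0,0],[0,0,0],[0,0,0]],"grip":[1.8,1.8,1.8,1.8,1.8]}'

```

```text
clock: 25.38
position: [0.585, 0.1743, 0.0773]
orientation: [0.695, 0.719, 0.0, -0.0]
contact_force: [-0.4, 0.1, -2.8]
grip_width: 0.291
clock: 26.0
position: [0.5851, 0.1742, 0.0769]
orientation: [0.695, 0.719, 0.0, -0.0]
contact_force: [-0.1, -0.1, -2.4]
grip_width: 0.295
```

```bash

python3 -m jog '{"turn":[[0,0,0],[0,0,0],[0,0,0],[0,0,0],[0,0,0]],"translation":[[0,0,-0.05],[0,0,0],[0,0,0],[0,0,0],[0,0,0]],"grip":[1.8,1.8,1.8,1.8,1.8]}'
python3 -m jog '{"turn":[[0,0,0],[0,0,0],[0,0,0],[0,0,0],[0,0,0]],"translation":[[0,0,-0.04],[0,0,0],[0,0,0],[0,0,0],[0,0,0]],"grip":[1.8,1.8,1.8,1.8,1.8]}'

```

```text
clock: 26.62
position: [0.585, 0.1743, 0.0763]
orientation: [0.695, 0.719, 0.0, -0.0]
contact_force: [-0.2, 0.9, -2.9]
grip_width: 0.296
clock: 27.25
position: [0.5851, 0.1743, 0.0761]
orientation: [0.695, 0.719, 0.0, 0.0]
contact_force: [0.7, 0.5, -1.1]
grip_width: 0.294
```

```bash

python3 -m jog '{"turn":[[0,0,0],[0,0,0],[0,0,0],[0,0,0],[0,0,0]],"translation":[[0,0,0.08],[0.1,0,0],[0.1,0,0],[0,0,0],[0,0,0]],"grip":[1.8,1.8,1.8,1.8,1.8]}'
python3 -m jog '{"turn":[[0,0,0],[0,0,0],[0,0,0],[0,0,0],[0,0,0]],"translation":[[0.1,0,0],[0,0,0],[0,0,0],[0,0,0],[0,0,0]],"grip":[1.8,1.8,1.8,1.8,1.8]}'
python3 -m jog '{"turn":[[0,0,0],[0,0,0],[0,0,0],[0,0,0],[0,0,0]],"translation":[[0.05,0,0],[0,0,0],[0,0,0],[0,0,0],[0,0,0]],"grip":[1.8,1.8,1.8,1.8,1.8]}'

```

```text
clock: 27.88
position: [0.587, 0.1742, 0.0767]
orientation: [0.695, 0.719, -0.0, -0.0]
contact_force: [0.1, -0.1, -2.3]
grip_width: 0.293
clock: 28.5
position: [0.588, 0.1742, 0.0767]
orientation: [0.695, 0.719, 0.0, -0.0]
contact_force: [0.1, 0.3, -2.6]
grip_width: 0.296
clock: 29.12
position: [0.5883, 0.1742, 0.0767]
orientation: [0.695, 0.719, -0.0, -0.0]
contact_force: [-1.9, 0.1, -2.8]
grip_width: 0.293
```

```bash
cat > tl.py <<'E'
from h import *
def tl(p,w=(.523,.0235,-.098),off=(-.0839,-.0025)):
    d=np.array(p[:2])+off-np.array(w[:2]); cs,sn=np.cos(w[2]),np.sin(w[2])
    return np.array([cs*d[0]+sn*d[1],-sn*d[0]+cs*d[1]])*1000
if __name__=="__main__":
    print(tl((.5883,.1742))); s=state(); print("now",tl(s["position"]).round(1),s["position"].round(4),s["contact_force"].round(1))
E
python3 -m jog '{"turn":[[0,0,0],[0,0,0],[0,0,0],[0,0,0],[0,0,0]],"translation":[[-0.1,0,0],[0,0,0],[0,0,0],[0,0,0],[0,0,0]],"grip":[1.8,1.8,1.8,1.8,1.8]}'
python3 tl.py
```

```text
clock: 29.75
position: [0.5876, 0.1743, 0.0768]
orientation: [0.695, 0.719, 0.0, -0.0]
contact_force: [0.2, 0.5, -2.4]
grip_width: 0.293
[-33.01111798 145.66902927]
now [-33.7 145.7] [0.5876 0.1743 0.0768] [ 0.2  0.5 -2.4]
```

Start the seam pass.

```bash

python3 -m jog '{"turn":[[0,0,0],[0,0,0],[0,0,0],[0,0,0],[0,0,0]],"translation":[[-0.018,-0.187,0],[-0.018,-0.187,0],[-0.018,-0.187,0],[-0.018,-0.187,0],[-0.018,-0.187,0]],"grip":[1.8,1.8,1.8,1.8,1.8]}'
python3 -m jog '{"turn":[[0,0,0],[0,0,0],[0,0,0],[0,0,0],[0,0,0]],"translation":[[-0.018,-0.187,0],[-0.018,-0.187,0],[-0.018,-0.187,0],[-0.018,-0.187,0],[-0.018,-0.187,0]],"grip":[1.8,1.8,1.8,1.8,1.8]}'
python3 -m jog '{"turn":[[0,0,0],[0,0,0],[0,0,0],[0,0,0],[0,0,0]],"translation":[[-0.018,-0.187,0],[-0.018,-0.187,0],[-0.018,-0.187,0],[-0.018,-0.187,0],[-0.018,-0.187,0]],"grip":[1.8,1.8,1.8,1.8,1.8]}'
python3 tl.py
```

```text
clock: 30.38
position: [0.5866, 0.1648, 0.0768]
orientation: [0.695, 0.719, 0.0, -0.0]
contact_force: [-0.3, -0.2, -1.7]
grip_width: 0.294
clock: 31.0
position: [0.5857, 0.1554, 0.0767]
orientation: [0.695, 0.719, 0.0, -0.0]
contact_force: [-0.0, 0.3, -2.6]
grip_width: 0.296
clock: 31.62
position: [0.5848, 0.1461, 0.0767]
orientation: [0.695, 0.719, 0.0, -0.0]
contact_force: [0.2, -0.3, -3.1]
grip_width: 0.3
[-33.01111798 145.66902927]
now [-33.7 117.3] [0.5848 0.1461 0.0767] [ 0.2 -0.3 -3.1]
```

```bash

python3 -m jog '{"turn":[[0,0,0],[0,0,0],[0,0,0],[0,0,0],[0,0,0]],"translation":[[-0.018,-0.187,0],[-0.018,-0.187,0],[-0.018,-0.187,0],[-0.018,-0.187,0],[-0.018,-0.187,0]],"grip":[1.8,1.8,1.8,1.8,1.8]}' | grep -E "pos|force"
python3 -m jog '{"turn":[[0,0,0],[0,0,0],[0,0,0],[0,0,0],[0,0,0]],"translation":[[-0.018,-0.187,0],[-0.018,-0.187,0],[-0.018,-0.187,0],[-0.018,-0.187,0],[-0.018,-0.187,0]],"grip":[1.8,1.8,1.8,1.8,1.8]}' | grep -E "pos|force"
python3 -m jog '{"turn":[[0,0,0],[0,0,0],[0,0,0],[0,0,0],[0,0,0]],"translation":[[-0.018,-0.187,0],[-0.018,-0.187,0],[-0.018,-0.187,0],[-0.018,-0.187,0],[-0.018,-0.187,0]],"grip":[1.8,1.8,1.8,1.8,1.8]}' | grep -E "pos|force"
python3 -m jog '{"turn":[[0,0,0],[0,0,0],[0,0,0],[0,0,0],[0,0,0]],"translation":[[-0.018,-0.187,0],[-0.018,-0.187,0],[-0.018,-0.187,0],[-0.018,-0.187,0],[-0.018,-0.187,0]],"grip":[1.8,1.8,1.8,1.8,1.8]}' | grep -E "pos|force"
python3 tl.py
python3 - <<'E'
from h import *
im,c=snap("wrist","w10",(150,30,350,180),3.8)
E
```

```text
position: [0.5839, 0.1368, 0.0768]
contact_force: [-0.2, -0.6, -1.7]
position: [0.583, 0.1274, 0.0767]
contact_force: [0.7, -0.3, -2.2]
position: [0.5821, 0.118, 0.0768]
contact_force: [0.1, 1.0, -1.8]
position: [0.5812, 0.1087, 0.0767]
contact_force: [-0.3, 0.2, -3.1]
[-33.01111798 145.66902927]
now [-33.6  79.8] [0.5812 0.1087 0.0767] [-0.3  0.2 -3.1]
```

View pics/w10.png

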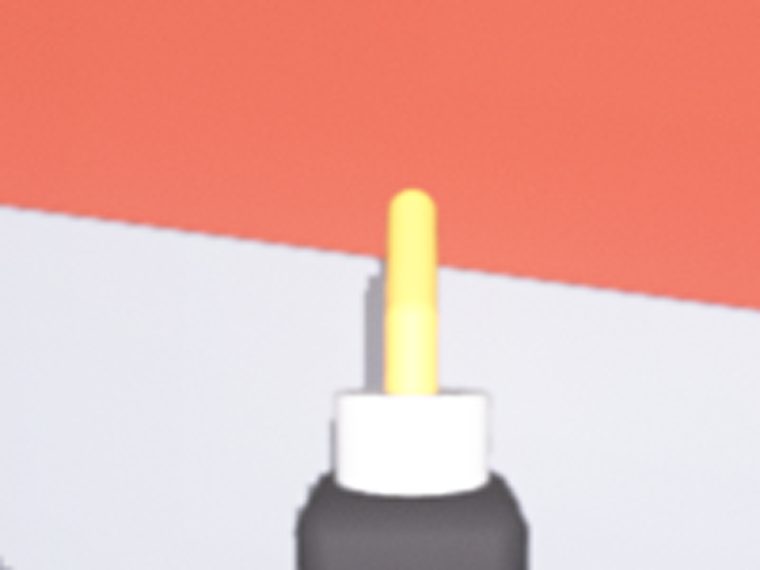

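```bash

python3 -m jog '{"turn":[[0,0,0],[0,0,0],[0,0,0],[0,0,0],[0,0,0]],"translation":[[-0.018,-0.187,0],[-0.018,-0.187,0],[-0.018,-0.187,0],[-0.018,-0.187,0],[-0.018,-0.187,0]],"grip":[1.8,1.8,1.8,1.8,1.8]}' | grep -E "pos|force"
python3 -m jog '{"turn":[[0,0,0],[0,0,0],[0,0,0],[0,0,0],[0,0,0]],"translation":[[-0.018,-0.187,0],[-0.018,-0.187,0],[-0.018,-0.187,0],[-0.018,-0.187,0],[-0.018,-0.187,0]],"grip":[1.8,1.8,1.8,1.8,1.8]}' | grep -E "pos|force"
python3 -m jog '{"turn":[[0,0,0],[0,0,0],[0,0,0],[0,0,0],[0,0,0]],"translation":[[-0.018,-0.187,0],[-0.018,-0.187,0],[-0.018,-0.187,0],[-0.018,-0.187,0],[-0.018,-0.187,0]],"grip":[1.8,1.8,1.8,1.8,1.8]}' | grep -E "pos|force"
python3 -m jog '{"turn":[[0,0,0],[0,0,0],[0,0,0],[0,0,0],[0,0,0]],"translation":[[-0.018,-0.187,0],[-0.018,-0.187,0],[-0.018,-0.187,0],[-0.018,-0.187,0],[-0.018,-0.187,0]],"grip":[1.8,1.8,1.8,1.8,1.8]}' | grep -E "pos|force"
python3 tl.py
cat > edge.py <<'E'
from h import *
import sys
im,c=snap("wrist",sys.argv[1],(150,30,350,180),3.8)
def row(im,col):
    d=im[60:140,col].astype(float); v=d[:,0]-d[:,2]  # blue-red
    v=cv2.GaussianBlur(v[:,None],(1,5),1)[:,0]; g=np.gradient(v); i=g[:].argmax(); 
    o=0
    if 0<i<len(g)-1: a,b,e=g[i-1:i+2]; o=.5*(a-e)/(a-2*b+e+1e-9)
    return 60+i+o
def meas(im): # row interpolated at neck col 258.7
    cs=[x for x in list(range(225,246,3))+list(range(272,293,3))]; r=[row(im,x) for x in cs]; p=np.polyfit(cs,r,1); return np.polyval(p,258.7),p[0]
print("ref",meas(load("w10")[0]),"now",meas(im))
E
python3 edge.py w11
```

```text
position: [0.5803, 0.0993, 0.0767]
contact_force: [-0.2, -0.1, -2.4]
position: [0.5794, 0.09, 0.0767]
contact_force: [0.0, -0.1, -3.4]
position: [0.5785, 0.0806, 0.0767]
contact_force: [-0.7, -0.0, -2.4]
position: [0.5776, 0.0713, 0.0767]
contact_force: [0.7, 0.3, -2.6]
[-33.01111798 145.66902927]
now [-33.6  42.2] [0.5776 0.0713 0.0767] [ 0.7  0.3 -2.6]
ref (np.float64(98.48971520355252), np.float64(0.1383036833639762)) now (np.float64(98.38722721214721), np.float64(0.13853909541930562))
```

```bash

python3 -m jog '{"turn":[[0,0,0],[0,0,0],[0,0,0],[0,0,0],[0,0,0]],"translation":[[-0.018,-0.187,0],[-0.018,-0.187,0],[-0.018,-0.187,0],[-0.018,-0.187,0],[-0.018,-0.187,0]],"grip":[1.8,1.8,1.8,1.8,1.8]}' | grep -E "pos|force"
python3 -m jog '{"turn":[[0,0,0],[0,0,0],[0,0,0],[0,0,0],[0,0,0]],"translation":[[-0.018,-0.187,0],[-0.018,-0.187,0],[-0.018,-0.187,0],[-0.018,-0.187,0],[-0.018,-0.187,0]],"grip":[1.8,1.8,1.8,1.8,1.8]}' | grep -E "pos|force"
python3 -m jog '{"turn":[[0,0,0],[0,0,0],[0,0,0],[0,0,0],[0,0,0]],"translation":[[-0.018,-0.187,0],[-0.018,-0.187,0],[-0.018,-0.187,0],[-0.018,-0.187,0],[-0.018,-0.187,0]],"grip":[1.8,1.8,1.8,1.8,1.8]}' | grep -E "pos|force"
python3 -m jog '{"turn":[[0,0,0],[0,0,0],[0,0,0],[0,0,0],[0,0,0]],"translation":[[-0.018,-0.187,0],[-0.018,-0.187,0],[-0.018,-0.187,0],[-0.018,-0.187,0],[-0.018,-0.187,0]],"grip":[1.8,1.8,1.8,1.8,1.8]}' | grep -E "pos|force"
python3 -m jog '{"turn":[[0,0,0],[0,0,0],[0,0,0],[0,0,0],[0,0,0]],"translation":[[-0.018,-0.187,0],[-0.018,-0.187,0],[-0.018,-0.187,0],[-0.018,-0.187,0],[-0.018,-0.187,0]],"grip":[1.8,1.8,1.8,1.8,1.8]}' | grep -E "pos|force"
python3 tl.py
python3 edge.py w12
```

```text
position: [0.5767, 0.0619, 0.0768]
contact_force: [-0.3, 0.1, -2.4]
position: [0.5758, 0.0526, 0.0767]
contact_force: [0.3, -0.2, -2.3]
position: [0.5749, 0.0433, 0.0767]
contact_force: [0.2, 0.6, -2.3]
position: [0.574, 0.0339, 0.0767]
contact_force: [0.1, 0.4, -2.4]
position: [0.5731, 0.0245, 0.0767]
contact_force: [0.2, -0.1, -2.6]
[-33.01111798 145.66902927]
now [-33.5  -4.8] [0.5731 0.0245 0.0767] [ 0.2 -0.1 -2.6]
ref (np.float64(98.48971520355252), np.float64(0.1383036833639762)) now (np.float64(98.21878282918755), np.float64(0.13893067565480854))
```

```bash

python3 -m jog '{"turn":[[0,0,0],[0,0,0],[0,0,0],[0,0,0],[0,0,0]],"translation":[[-0.018,-0.187,0],[-0.018,-0.187,0],[-0.018,-0.187,0],[-0.018,-0.187,0],[-0.018,-0.187,0]],"grip":[1.8,1.8,1.8,1.8,1.8]}' | grep -E "pos|force"
python3 -m jog '{"turn":[[0,0,0],[0,0,0],[0,0,0],[0,0,0],[0,0,0]],"translation":[[-0.018,-0.187,0],[-0.018,-0.187,0],[-0.018,-0.187,0],[-0.018,-0.187,0],[-0.018,-0.187,0]],"grip":[1.8,1.8,1.8,1.8,1.8]}' | grep -E "pos|force"
python3 -m jog '{"turn":[[0,0,0],[0,0,0],[0,0,0],[0,0,0],[0,0,0]],"translation":[[-0.018,-0.187,0],[-0.018,-0.187,0],[-0.018,-0.187,0],[-0.018,-0.187,0],[-0.018,-0.187,0]],"grip":[1.8,1.8,1.8,1.8,1.8]}' | grep -E "pos|force"
python3 -m jog '{"turn":[[0,0,0],[0,0,0],[0,0,0],[0,0,0],[0,0,0]],"translation":[[-0.018,-0.187,0],[-0.018,-0.187,0],[-0.018,-0.187,0],[-0.018,-0.187,0],[-0.018,-0.187,0]],"grip":[1.8,1.8,1.8,1.8,1.8]}' | grep -E "pos|force"
python3 tl.py
python3 edge.py w13
python3 - <<'E'
exec(open("fitw.py").read())
_,c=load("w13");s=state()["position"]
x=np.array([.9952,-.0978,0]);y=np.array([.0978,.9952,0]);o=np.array([.523,.0235,0])
print("predicted corner foot/top px",(proj([o-.03*x-.055*y+[0,0,.012],o-.03*x-.055*y+[0,0,.022]],c)-[150,30])*3.8)
print("tip px",(proj([[s[0]-.0839,s[1]-.0025,.012]],c)-[150,30])*3.8)
E
```

```text
position: [0.5723, 0.0152, 0.0768]
contact_force: [0.5, -0.4, -2.0]
position: [0.5713, 0.0058, 0.0767]
contact_force: [-0.0, 0.4, -2.9]
position: [0.5704, -0.0035, 0.0767]
contact_force: [-0.3, 0.6, -2.4]
position: [0.5695, -0.0128, 0.0768]
contact_force: [0.6, -0.5, -3.1]
[-33.01111798 145.66902927]
now [-33.4 -42.3] [ 0.5695 -0.0128  0.0768] [ 0.6 -0.5 -3.1]
ref (np.float64(98.48971520355252), np.float64(0.1383036833639762)) now (np.float64(106.86541164478533), np.float64(-0.3092443470183185))
predicted corner foot/top px [[333.69878552 251.51428556]
 [329.48141832 248.62716417]]
tip px [[405.58856848 240.90998479]]
```

View pics/w13.png

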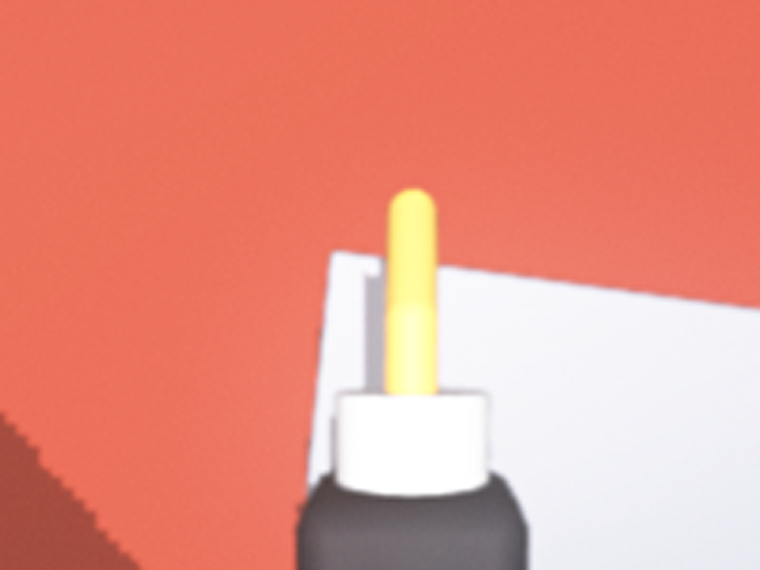

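```bash
sed -i 's/-.0839,-.0025/-.0839,-.0013/' tl.py
python3 -m jog '{"turn":[[0,0,0],[0,0,0],[0,0,0],[0,0,0],[0,0,0]],"translation":[[-0.019,-0.188,0],[-0.019,-0.188,0],[-0.019,-0.188,0],[-0.019,-0.188,0],[-0.019,-0.188,0]],"grip":[1.8,1.8,1.8,1.8,1.8]}' | grep -E "pos|force"
python3 -m jog '{"turn":[[0,0,0],[0,0,0],[0,0,0],[0,0,0],[0,0,0]],"translation":[[-0.019,-0.188,0],[-0.019,-0.188,0],[0.031,-0.149,0],[0.031,-0.149,0],[0.124,-0.072,0]],"grip":[1.8,1.8,1.8,1.8,1.8]}' | grep -E "pos|force"
python3 tl.py
python3 edge.py w14

```

```text
position: [0.5686, -0.0223, 0.0768]
contact_force: [0.1, 0.6, -2.5]
position: [0.5701, -0.0297, 0.0767]
contact_force: [0.1, -0.9, -3.0]
[-33.12852983 146.86327148]
now [-31.3 -57.9] [ 0.5701 -0.0297  0.0767] [ 0.1 -0.9 -3. ]
ref (np.float64(98.48971520355252), np.float64(0.1383036833639762)) now (np.float64(109.36527830564225), np.float64(-0.4408608769951094))
```

View pics/w14.png

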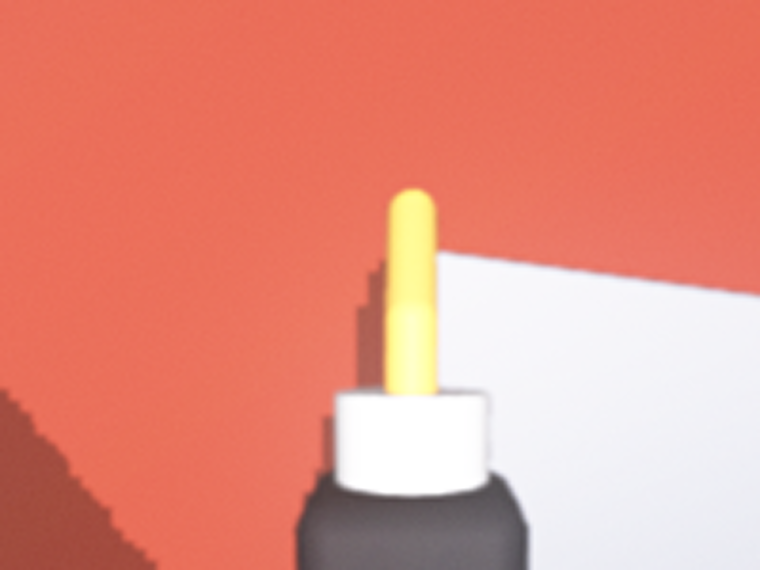

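```bash

python3 -m jog '{"turn":[[0,0,0],[0,0,0],[0,0,0],[0,0,0],[0,0,0]],"translation":[[0.124,-0.072,0],[0.187,-0.018,0],[0.187,-0.018,0],[0.187,-0.018,0],[0.187,-0.018,0]],"grip":[1.8,1.8,1.8,1.8,1.8]}' | grep -E "pos|force"
python3 -m jog '{"turn":[[0,0,0],[0,0,0],[0,0,0],[0,0,0],[0,0,0]],"translation":[[0.187,-0.018,0],[0.187,-0.018,0],[0.187,-0.018,0],[0.187,-0.018,0],[0.187,-0.018,0]],"grip":[1.8,1.8,1.8,1.8,1.8]}' | grep -E "pos|force"
python3 tl.py
python3 edge.py w15
python3 - <<'E'
from h import *
_,c=load("w15");s=state()["position"]
x=np.array([.9952,-.0978,0]);y=np.array([.0978,.9952,0]);o=np.array([.523,.0235,0])
print("corner top px",(proj([o-.03*x-.055*y+[0,0,.022]],c)-[150,30])*3.8)
print("tip px",(proj([[s[0]-.0839,s[1]-.0013,.012]],c)-[150,30])*3.8)
E
```

```text
position: [0.5789, -0.031, 0.0767]
contact_force: [0.2, 0.6, -2.1]
position: [0.5883, -0.032, 0.0767]
contact_force: [0.3, 1.2, -2.7]
[-33.12852983 146.86327148]
now [-13.  -58.3] [ 0.5883 -0.032   0.0767] [ 0.3  1.2 -2.7]
ref (np.float64(98.48971520355252), np.float64(0.1383036833639762)) now (np.float64(88.7450515159905), np.float64(-0.8769848234508596))
corner top px [[449.10317161 129.91893292]]
tip px [[414.34158658 243.19387239]]
```

View pics/w15.png

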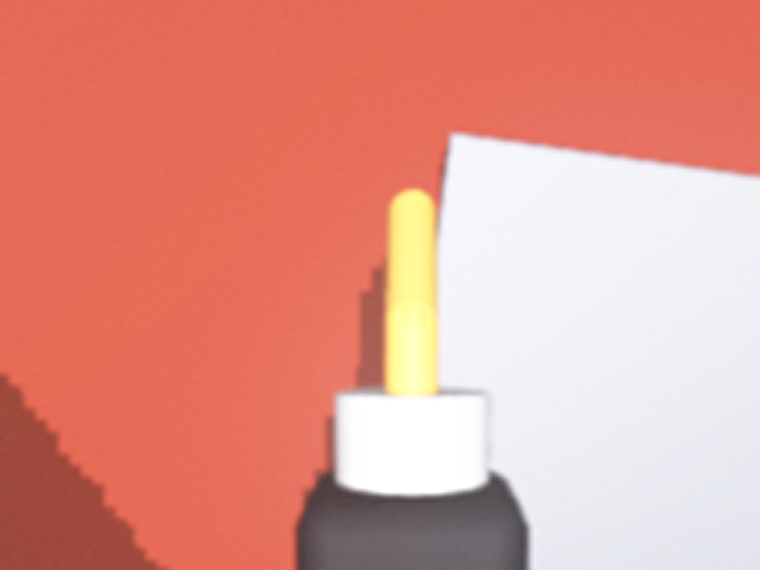

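```bash

python3 -m jog '{"turn":[[0,0,0],[0,0,0],[0,0,0],[0,0,0],[0,0,0]],"translation":[[0.187,-0.006,0],[0.187,-0.006,0],[0.187,-0.006,0],[0.187,-0.006,0],[0.187,-0.006,0]],"grip":[1.8,1.8,1.8,1.8,1.8]}' | grep -E "pos|force"
python3 -m jog '{"turn":[[0,0,0],[0,0,0],[0,0,0],[0,0,0],[0,0,0]],"translation":[[0.187,-0.018,0],[0.187,-0.018,0],[0.187,-0.018,0],[0.187,-0.018,0],[0.187,-0.018,0]],"grip":[1.8,1.8,1.8,1.8,1.8]}' | grep -E "pos|force"
python3 -m jog '{"turn":[[0,0,0],[0,0,0],[0,0,0],[0,0,0],[0,0,0]],"translation":[[0.187,-0.018,0],[0.187,-0.018,0],[0.187,-0.018,0],[0.187,-0.018,0],[0.187,-0.018,0]],"grip":[1.8,1.8,1.8,1.8,1.8]}' | grep -E "pos|force"
python3 tl.py
python3 edge.py w16
```

```text
position: [0.5976, -0.0323, 0.0767]
contact_force: [0.7, -0.0, -2.1]
position: [0.607, -0.0332, 0.0768]
contact_force: [-0.9, 0.3, -2.9]
position: [0.6163, -0.0341, 0.0767]
contact_force: [-0.1, 0.5, -2.4]
[-33.12852983 146.86327148]
now [ 15.1 -57.7] [ 0.6163 -0.0341  0.0767] [-0.1  0.5 -2.4]
ref (np.float64(98.48971520355252), np.float64(0.1383036833639762)) now (np.float64(102.14675526777937), np.float64(-0.07693753611181348))
```

View pics/w16.png

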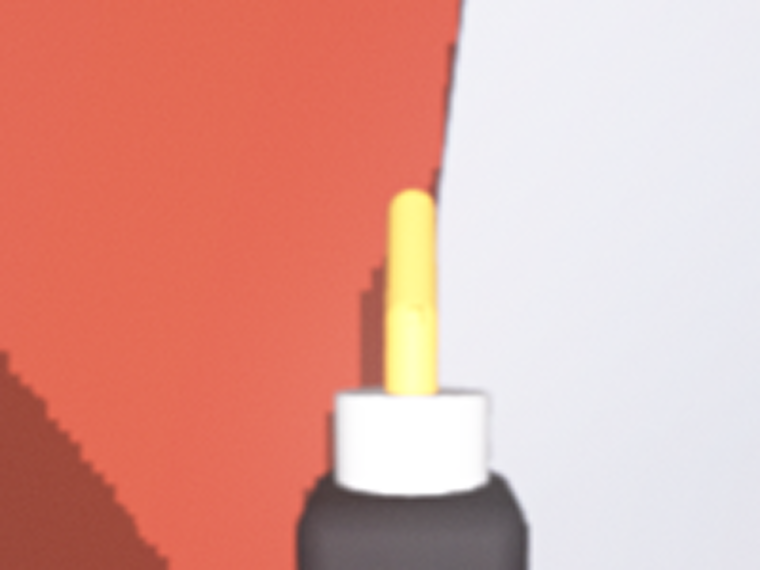

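```bash

python3 -m jog '{"turn":[[0,0,0],[0,0,0],[0,0,0],[0,0,0],[0,0,0]],"translation":[[0.187,-0.017,0],[0.187,-0.017,0],[0.187,-0.017,0],[0.187,-0.017,0],[0.187,-0.017,0]],"grip":[1.8,1.8,1.8,1.8,1.8]}' | grep -E "pos|force"
python3 -m jog '{"turn":[[0,0,0],[0,0,0],[0,0,0],[0,0,0],[0,0,0]],"translation":[[0.187,-0.018,0],[0.187,-0.018,0],[0.187,-0.018,0],[0.187,-0.018,0],[0.187,-0.018,0]],"grip":[1.8,1.8,1.8,1.8,1.8]}' | grep -E "pos|force"
python3 -m jog '{"turn":[[0,0,0],[0,0,0],[0,0,0],[0,0,0],[0,0,0]],"translation":[[0.187,-0.018,0],[0.187,-0.018,0],[0.187,-0.018,0],[0.187,-0.018,0],[0.187,-0.018,0]],"grip":[1.8,1.8,1.8,1.8,1.8]}' | grep -E "pos|force"
python3 tl.py
python3 edge.py w17
```

```text
position: [0.6257, -0.0349, 0.0767]
contact_force: [-0.0, 0.3, -2.7]
position: [0.635, -0.0358, 0.0767]
contact_force: [-0.2, -0.6, -2.2]
position: [0.6444, -0.0367, 0.0767]
contact_force: [-0.3, 0.2, -2.6]
[-33.12852983 146.86327148]
now [ 43.3 -57.6] [ 0.6444 -0.0367  0.0767] [-0.3  0.2 -2.6]
ref (np.float64(98.48971520355252), np.float64(0.1383036833639762)) now (np.float64(106.33440085775214), np.float64(0.06363067163514975))
```

View pics/w17.png

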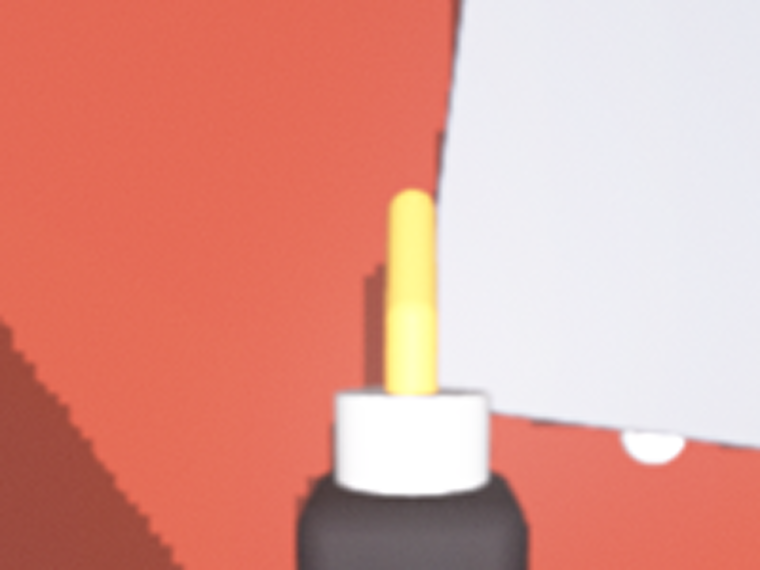

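```bash

python3 -m jog '{"turn":[[0,0,0],[0,0,0],[0,0,0],[0,0,0],[0,0,0]],"translation":[[0.187,-0.018,0],[0.187,-0.018,0],[0.187,-0.018,0],[0.187,-0.018,0],[0.187,-0.018,0]],"grip":[1.8,1.8,1.8,1.8,1.8]}' | grep -E "pos|force"
python3 -m jog '{"turn":[[0,0,0],[0,0,0],[0,0,0],[0,0,0],[0,0,0]],"translation":[[0.187,-0.018,0],[0.187,-0.018,0],[0.187,-0.018,0],[0.187,-0.018,0],[0.187,-0.018,0]],"grip":[1.8,1.8,1.8,1.8,1.8]}' | grep -E "pos|force"
python3 -m jog '{"turn":[[0,0,0],[0,0,0],[0,0,0],[0,0,0],[0,0,0]],"translation":[[0.187,-0.018,0],[0.1,-0.01,0],[0,0,0],[0,0,0],[0,0,0]],"grip":[1.8,1.8,1.8,1.8,1.8]}' | grep -E "pos|force"
python3 tl.py
```

```text
position: [0.6537, -0.0376, 0.0767]
contact_force: [-0.8, -0.6, -2.7]
position: [0.6631, -0.0385, 0.0767]
contact_force: [0.3, -0.7, -1.4]
position: [0.6658, -0.0388, 0.0767]
contact_force: [-0.8, 0.1, -2.7]
[-33.12852983 146.86327148]
now [ 64.8 -57.5] [ 0.6658 -0.0388  0.0767] [-0.8  0.1 -2.7]
```

```bash

python3 -m jog '{"turn":[[0,0,0],[0,0,0],[0,0,0],[0,0,0],[0,0,0]],"translation":[[0,0,1],[0,0,3],[0,0,3],[0,0,3],[0,0,3]],"grip":[1.8,1.8,1.8,1.8,1.8]}' | grep -E "pos|force"
python3 -m jog '{"turn":[[0,0,0],[0,0,0],[0,0,0],[0,0,0],[0,0,0]],"translation":[[-2.15,4.74,0],[-2.15,4.74,0],[-2.15,4.74,0],[-2.15,4.74,0],[-2.15,4.74,0]],"grip":[1.8,1.8,1.8,1.8,1.8]}' | grep -E "pos|force"
python3 -m jog '{"turn":[[0,0,0],[0,0,0],[0,0,0],[0,0,0],[0,0,0]],"translation":[[-2.15,4.74,0],[-2.15,4.74,0],[-2.15,4.74,0],[0,0,0],[0,0,0]],"grip":[1.8,1.8,1.8,1.8,1.8]}' | grep -E "pos|force"
python3 -m jog '{"turn":[[0,0,0],[0,0,0],[0,0,0],[0,0,0],[0,0,0]],"translation":[[0,0,0],[0,0,0],[0,0,0],[0,0,0],[0,0,0]],"grip":[1.8,1.8,1.8,1.8,1.8]}' | grep -E "pos|force"
python3 - <<'E'
from h import *
st(); snap("wrist","w18",None,1.5)
E
```

```text
position: [0.6658, -0.0385, 0.2086]
contact_force: [0.1, 1.1, -2.7]
position: [0.5575, 0.1999, 0.2077]
contact_force: [0.4, 0.2, -4.1]
position: [0.4939, 0.3404, 0.2072]
contact_force: [-0.0, -1.3, -3.5]
position: [0.4938, 0.3403, 0.2067]
contact_force: [0.1, 0.1, -2.9]
t53.27 pos [0.4938 0.3403 0.2067] rv [[-0.033, 0.999, -0.0], [0.999, 0.033, 0.0], [0.0, -0.0, -1.0]] F [ 0.1  0.1 -2.9] g0.298
```

View pics/w18.png

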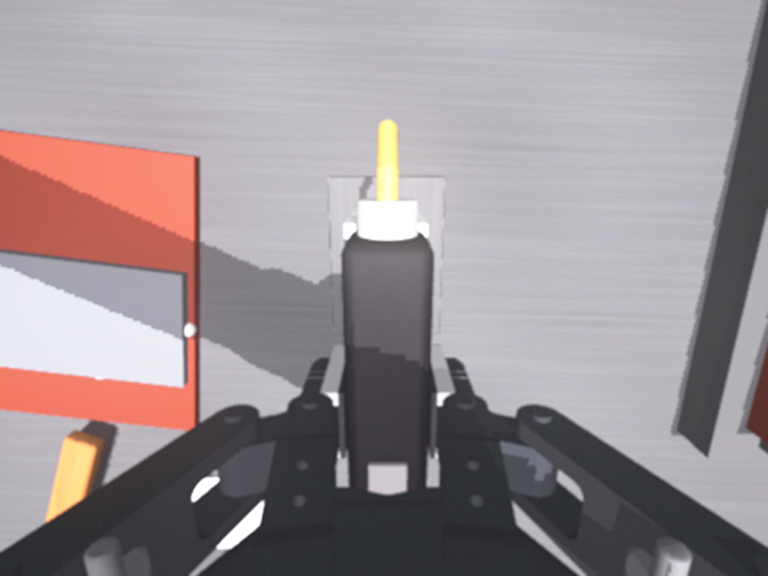

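```bash

python3 -m jog '{"turn":[[0,0,0],[0,0,0],[0,0,0],[0,0,0],[0,0,0]],"translation":[[0,-0.05,-2.5],[0,0,-2.5],[0,0,-2],[0,0,-1.5],[0,0,0]],"grip":[1.8,1.8,1.8,1.8,1.8]}' | grep -E "pos|force"
python3 -m jog '{"turn":[[0,0,0],[0,0,0],[0,0,0],[0,0,0],[0,0,0]],"translation":[[0,0,-0.6],[0,0,-0.6],[0,0,-0.6],[0,0,-0.3],[0,0,0]],"grip":[1.8,1.8,1.8,1.8,1.8]}' | grep -E "pos|force"
python3 -m jog '{"turn":[[0,0,0],[0,0,0],[0,0,0],[0,0,0],[0,0,0]],"translation":[[0,0,-0.1],[0,0,-0.1],[0,0,-0.05],[0,0,0],[0,0,0]],"grip":[1.8,1.8,1.8,1.8,1.8]}' | grep -E "pos|force"
```

```text
position: [0.4933, 0.3395, 0.1207]
contact_force: [0.1, 0.7, -2.0]
position: [0.4937, 0.3398, 0.1005]
contact_force: [-0.0, -1.4, -3.2]
position: [0.4938, 0.34, 0.0983]
contact_force: [0.7, 0.0, -2.5]
```

```bash

python3 -m jog '{"turn":[[0,0,0],[0,0,0],[0,0,0],[0,0,0],[0,0,0]],"translation":[[0,0,-0.08],[0,0,-0.08],[0,0,0],[0,0,0],[0,0,0]],"grip":[1.8,1.8,1.8,1.8,1.8]}' | grep -E "pos|force"
python3 -m jog '{"turn":[[0,0,0],[0,0,0],[0,0,0],[0,0,0],[0,0,0]],"translation":[[0,0,-0.05],[0,0,0],[0,0,0],[0,0,0],[0,0,0]],"grip":[1.8,1.8,1.8,1.8,1.8]}' | grep -E "pos|force"
```

```text
position: [0.4938, 0.34, 0.0967]
contact_force: [-0.2, -0.6, -0.5]
position: [0.4938, 0.3399, 0.0967]
contact_force: [-1.8, -2.1, 5.6]
```

Seated; release and back off.

```bash

python3 -m jog '{"turn":[[0,0,0],[0,0,0],[0,0,0],[0,0,0],[0,0,0]],"translation":[[0,0,0],[0,0,0],[0,0,0],[0,0,0],[0,0,0]],"grip":[5,5,5,5,5]}' | grep -E "pos|force|grip"
python3 -m jog '{"turn":[[0,0,0],[0,0,0],[0,0,0],[0,0,0],[0,0,0]],"translation":[[0,0,1],[0,0,3],[0,0,4],[0,0,4],[0,0,0]],"grip":[5,5,5,5,5]}' | grep -E "pos|force"
python3 - <<'E'
from h import *
st(); snap("wrist","w19",None,1.5)
im,c=snap("top","t19",(140,100,460,300),2.4)
snap("scene","s19",None,1.5)
E
```

```text
position: [0.4938, 0.34, 0.0961]
contact_force: [0.1, 0.0, -0.1]
grip_width: 0.584
position: [0.495, 0.3421, 0.2204]
contact_force: [-0.4, -0.3, -0.6]
t57.70 pos [0.495  0.3421 0.2204] rv [[-0.033, 0.999, 0.006], [0.999, 0.033, 0.005], [0.004, 0.006, -1.0]] F [-0.4 -0.3 -0.6] g0.585
```

View pics/w19.png

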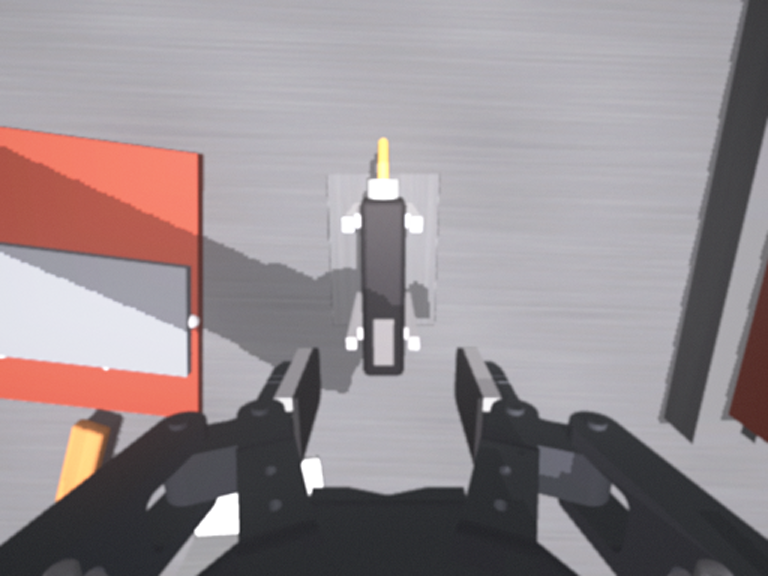

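View pics/t19.png

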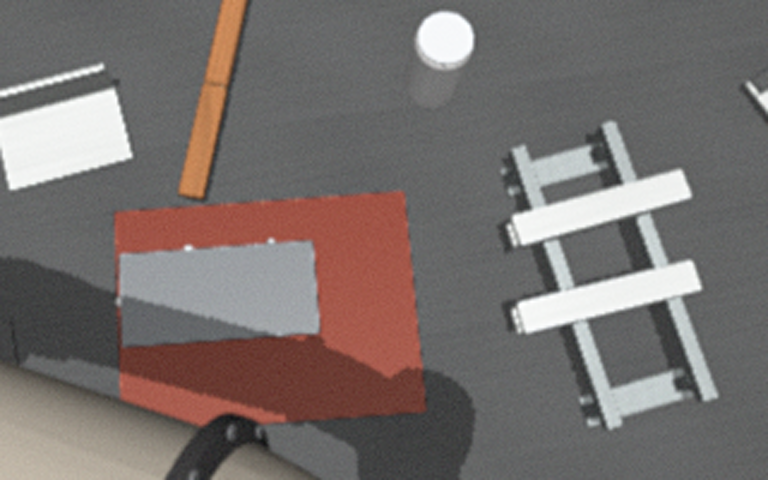

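View pics/s19.png

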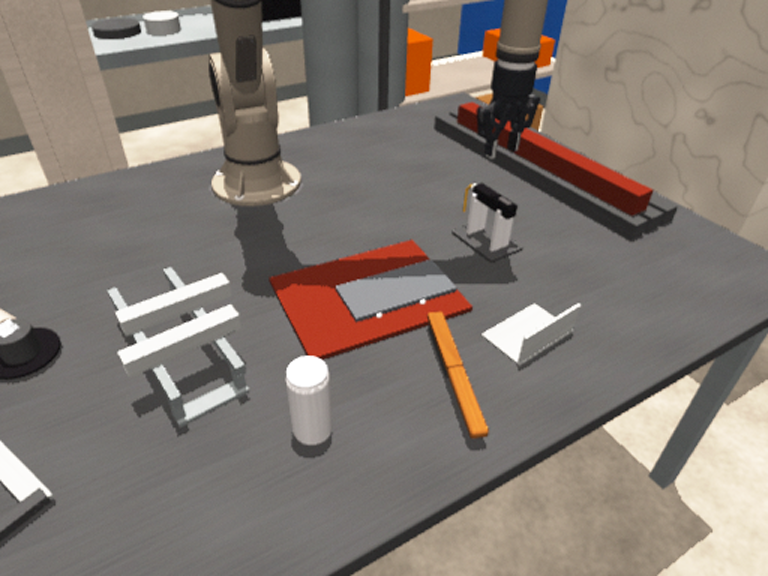

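```bash
python3 - <<'E'
exec(open("fitw.py").read())
_,c=load("t19")
o=np.array([140,100])
for n,q,x in (("bar1",[[519,245],[511,218],[682,168],[691,195]],.55),("bar2",[[525,332],[516,304],[693,261],[701,289]],.47)):
    p=fit(n,B,q,.1,[x,-.33,1.67],2.4,o)
    r=(.4954,-.3322,.1055); d=p[:2]-r[:2]; print("rack xy mm",(1000*(d[0]*np.cos(r[2])+d[1]*np.sin(r[2]))).round(1),(1000*(-d[0]*np.sin(r[2])+d[1]*np.cos(r[2]))).round(1),"yaw err",p[2]-np.pi/2-r[2])
_,c=load("w19")
fit("probe",[[-.055,-.013],[-.055,.013],[.055,-.013],[.055,.013]],[[363,200],[404,200],[364,374],[403,374]],.118,[.49,.33,0],1.5,np.zeros(2))
E
```

```text
bar1 [ 0.556  -0.327   1.6847] resid px 0.89
rack xy mm 60.8 -1.2 yaw err 0.008409436319521887
bar2 [ 0.4658 -0.3132  1.6377] resid px 0.62
rack xy mm -27.5 22.0 yaw err -0.038575867083187346
probe [0.4943 0.3411 0.0305] resid px 2.23
```

```bash

python3 -m jog '{"turn":[[0,0,-0.15],[0,0,-0.15],[0,0,-0.15],[0,0,-0.15],[0,0,-0.15]],"translation":[[-0.2,-4.67,0],[-0.2,-4.67,0],[-0.2,-4.67,0],[-0.2,-4.67,0],[-0.2,-4.67,0]],"grip":[5.5,5.5,5.5,5.5,5.5]}' | grep -E "pos|force"
python3 -m jog '{"turn":[[0,0,-0.15],[0,0,-0.15],[0,0,-0.15],[0,0,-0.15],[0,0,-0.15]],"translation":[[-0.2,-4.67,0],[-0.2,-4.67,0],[-0.2,-4.67,0],[-0.2,-4.67,0],[-0.2,-4.67,0]],"grip":[5.5,5.5,5.5,5.5,5.5]}' | grep -E "pos|force"
python3 -m jog '{"turn":[[0,0,-0.037],[0,0,0],[0,0,0],[0,0,0],[0,0,0]],"translation":[[-0.2,-4.67,0],[-0.2,-4.67,0],[-0.2,-4.67,0],[-0.2,-4.67,0],[0,0,0]],"grip":[5.5,5.5,5.5,5.5,5.5]}' | grep -E "pos|force"
python3 -m jog '{"turn":[[0,0,0],[0,0,0],[0,0,0],[0,0,0],[0,0,0]],"translation":[[0,0,0],[0,0,0],[0,0,0],[0,0,0],[0,0,0]],"grip":[5.5,5.5,5.5,5.5,5.5]}' | grep -E "pos|force"
python3 - <<'E'
from h import *
st(); snap("wrist","w20",None,1.5)
E
```

```text
position: [0.4828, 0.1043, 0.215]
contact_force: [-0.9, -0.6, -0.1]
position: [0.4727, -0.1286, 0.2151]
contact_force: [0.8, -0.5, 0.6]
position: [0.4634, -0.3183, 0.2142]
contact_force: [-0.7, 1.1, -1.0]
position: [0.4659, -0.3137, 0.2163]
contact_force: [0.2, -0.4, -0.6]
t60.35 pos [ 0.4659 -0.3137  0.2163] rv [[0.998, 0.067, 0.0], [0.067, -0.998, -0.0], [0.0, 0.0, -1.0]] F [ 0.2 -0.4 -0.6] g0.642
```

View pics/w20.png

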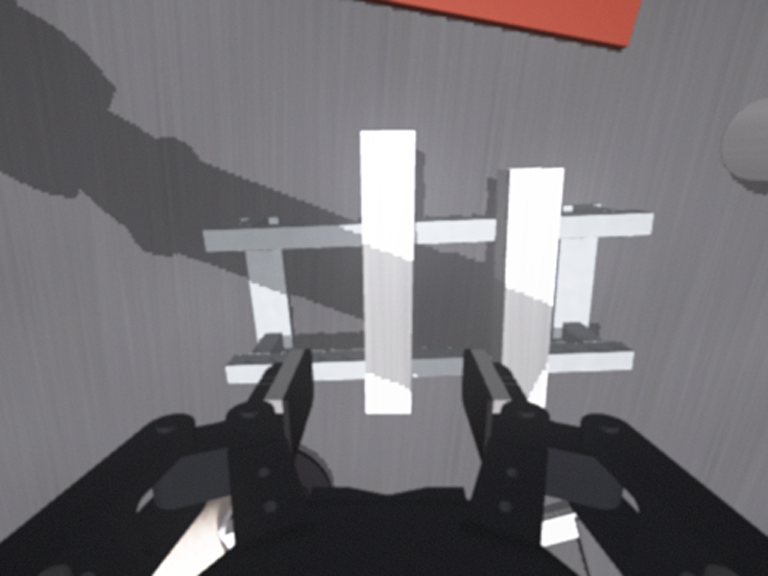

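```bash
python3 - <<'E'
exec(open("fitw.py").read())
_,c=load("w20")
fit("bar2",[[.09,.015],[.09,-.015],[-.09,-.015],[-.09,.015]],[[360,131],[415,131],[411,413],[365,413]],.1,[.466,-.313,1.64],1.5,np.zeros(2))
E
python3 -m jog '{"turn":[[0,0,0],[0,0,0],[0,0,0],[0,0,0],[0,0,0]],"translation":[[0,0,-4],[0,0,-4],[0,0,-3],[0,0,-1.9],[0,0,0]],"grip":[5.5,5.5,5.5,5.5,5.5]}' | grep -E "pos|force"
python3 -m jog '{"turn":[[0,0,0],[0,0,0],[0,0,0],[0,0,0],[0,0,0]],"translation":[[0,0,0],[0,0,0],[0,0,0],[0,0,0],[0,0,0]],"grip":[2.2,2.2,2.2,2.2,2.2]}' 70 | grep -E "pos|force|grip"
```

```text
bar2 [ 0.4655 -0.312   1.64  ] resid px 0.63
position: [0.4651, -0.3135, 0.0861]
contact_force: [0.0, -0.4, -0.4]
position: [0.4668, -0.3145, 0.0889]
contact_force: [-1.0, 0.2, 6.1]
grip_width: 0.335
```

```bash

python3 -m jog '{"turn":[[0,0,0],[0,0,0],[0,0,0.018],[0,0,0.018],[0,0,0]],"translation":[[0,0,1],[0,0,1.5],[-1,-1.25,0],[-1,-1.25,0],[0,0,0]],"grip":[2.2,2.2,2.2,2.2,2.2]}' | grep -E "pos|force"
python3 -m jog '{"turn":[[0,0,0],[0,0,0],[0,0,0],[0,0,0],[0,0,0]],"translation":[[0,0,-1],[0,0,-0.9],[0,0,-0.3],[0,0,-0.1],[0,0,0]],"grip":[2.2,2.2,2.2,2.2,2.2]}' | grep -E "pos|force"
```

```text
position: [0.4446, -0.3403, 0.1124]
contact_force: [-0.8, 0.1, -4.5]
position: [0.4462, -0.3388, 0.0892]
contact_force: [-0.0, 0.8, -4.3]
```

```bash

python3 -m jog '{"turn":[[0,0,0],[0,0,0],[0,0,0],[0,0,0],[0,0,0]],"translation":[[0,0,-0.1],[0,0,-0.1],[0,0,0],[0,0,0],[0,0,0]],"grip":[2.2,2.2,2.2,2.2,2.2]}' | grep -E "pos|force"
```

```text
position: [0.4462, -0.3391, 0.0888]
contact_force: [-3.3, 2.2, 6.9]
```

Contact made; release and withdraw, then check from above with the arm out of the way.

```bash

python3 -m jog '{"turn":[[0,0,0],[0,0,0],[0,0,0],[0,0,0],[0,0,0]],"translation":[[0,0,0],[0,0,0],[0,0,0],[0,0,3],[0,0,4]],"grip":[5.5,5.5,5.5,5.5,5.5]}' | grep -E "pos|force"
python3 -m jog '{"turn":[[0,0,0],[0,0,0],[0,0,0],[0,0,0],[0,0,0]],"translation":[[0,0,4],[0,4,4],[0,5,0],[0,5,0],[0,5,0]],"grip":[5.5,5.5,5.5,5.5,5.5]}' | grep -E "pos|force"
python3 -m jog '{"turn":[[0,0,0],[0,0,0],[0,0,0],[0,0,0],[0,0,0]],"translation":[[0,5,0],[0,3,0],[0,0,0],[0,0,0],[0,0,0]],"grip":[5.5,5.5,5.5,5.5,5.5]}' | grep -E "pos|force"
python3 - <<'E'
from h import *
st(); 
im,c=snap("top","t21",(90,100,460,300),2.1)
snap("scene","s21",None,1.5)
E
```

```text
position: [0.4451, -0.3385, 0.1569]
contact_force: [0.9, -0.9, -0.3]
position: [0.4459, -0.1473, 0.2374]
contact_force: [0.7, 0.1, 0.5]
position: [0.4458, -0.0702, 0.237]
contact_force: [-0.5, 0.4, -0.5]
t65.40 pos [ 0.4458 -0.0702  0.237 ] rv [[0.995, 0.101, -0.0], [0.101, -0.995, 0.0], [-0.0, -0.0, -1.0]] F [-0.5  0.4 -0.5] g0.643
```

View pics/t21.png

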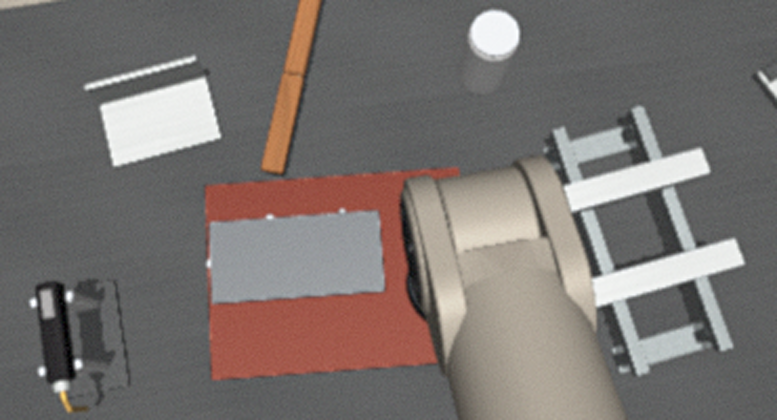

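View pics/s21.png

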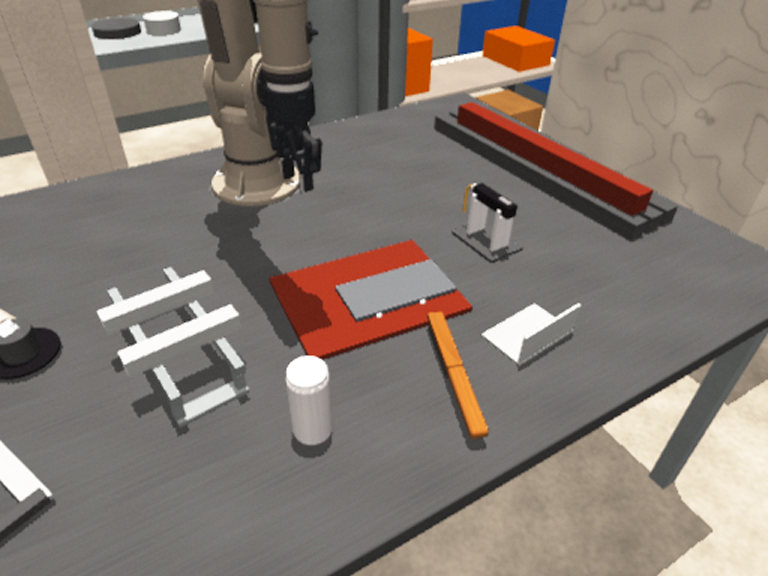

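```bash

python3 -m jog '{"turn":[[0,0,0],[0,0,0],[0,0,0],[0,0,0],[0,0,0]],"translation":[[0,5,0],[0,5,0],[0,5,0],[0,0,0],[0,0,0]],"grip":[5.5,5.5,5.5,5.5,5.5]}' | grep -E "pos|force"
python3 - <<'E'
from h import *
im,c=snap("top","t22",(335,130,465,290),3.7); 
E
```

```text
position: [0.4459, 0.0801, 0.237]
contact_force: [-0.6, 0.3, 0.5]
```

View pics/t22.png

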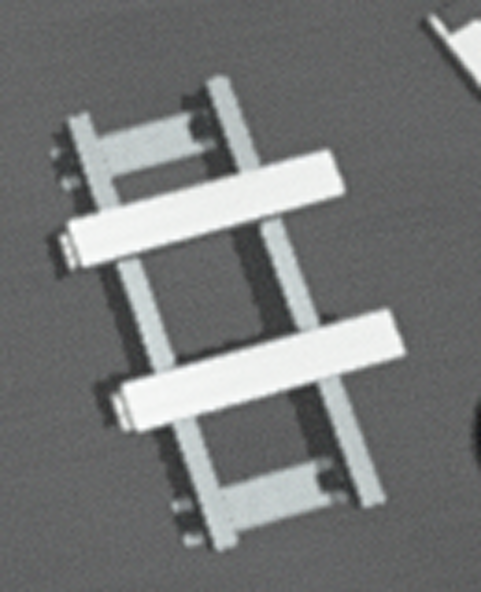

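```bash
python3 - <<'E'
exec(open("fitw.py").read())
_,c=load("t22"); o=np.array([335,130])
r=fit("rack",[[.15,.0575],[.15,.0425],[.15,-.0425],[.15,-.0575],[-.15,-.0425],[-.15,-.0575],[-.15,.0575],[-.15,.0425]],[[68,117],[88,111],[206,80],[227,74],[363,507],[385,499],[214,550],[237,544]],.07,[.5,-.3,.1],3.7,o)
for n,q,x in (("bar1",[[80,269],[67,223],[330,150],[345,191]],.55),("bar2",[[134,432],[121,383],[389,309],[405,352]],.44)):
    p=fit(n,B,q,.1,[x,-.33,1.67],3.7,o)
    d=p[:2]-r[:2]; print("rack mm",(1000*(d[0]*np.cos(r[2])+d[1]*np.sin(r[2]))).round(1),(1000*(-d[0]*np.sin(r[2])+d[1]*np.cos(r[2]))).round(1),"yaw err",p[2]-np.pi/2-r[2])
st()
E
```

```text
rack [ 0.496  -0.3326  0.1022] resid px 0.47
bar1 [ 0.5553 -0.3274  1.6802] resid px 0.65
rack mm 59.5 -0.9 yaw err 0.007194118726512405
bar2 [ 0.4466 -0.338   1.6741] resid px 0.61
rack mm -49.8 -0.4 yaw err 0.0011417534303775623
t66.17 pos [0.4459 0.0796 0.2369] rv [[0.995, 0.101, -0.0], [0.101, -0.995, -0.001], [-0.001, 0.0, -1.0]] F [0.1 0.3 0.3] g0.642
```

```bash
python3 -c "
from cell import *
print(hand_in())"
```

```text
the job is handed in; nothing more can be done
None
```

The job is done and handed in, at about 66 s on the robot's clock.

- **Tubes:** Two tubes were on the work and both now lie across the rack. In the last pictures they sit within about 1 mm of centred on the rails and within 0.01 rad of square, 110 mm apart. One was knocked about 2 cm aside while I was working elsewhere. I found this in the check after putting the probe back, so I re-gripped and re-laid it then, after the seam pass.
- **Seam:** The tip touched the base plate and the long edge lightly at the start, adding about 2 N each. It then followed the whole seam at 1.5 cm/s, about 0.5 mm above the base plate. It kept 0.5–1 mm from the long edge and about 1–1.5 mm from the short edge. No contact force showed during the pass.
- **Probe:** It is back in both notches of its cradle. The wrist camera puts it within about 1.5 mm of where it started, close to that camera's accuracy. At the first look the top camera had placed it about 6 mm from the wrist camera's reading; I went by the wrist camera, and the grasp and re-seating both agreed with it.
- **Left alone:** The robot never went near the brush, can or steel angle, and they looked unmoved in the last pictures.

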